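Load the tile reader and lock its carriage under the bridge

ROBOT

A 6-joint arm with a two-finger parallel gripper is mounted at the origin on the work surface. World frame = base frame: x ahead of the robot, y to its left, z up, the work surface at z = 0. Lengths are in m, angles in rad, forces in N, time in s.
With the tool pointing down it reaches from about 0.275 to 0.775 m from the base axis. Payload 14.6 kg.
Tool frame: the origin (TCP) lies at the very end of the fingers, on their centre line; the grasp point (between the pads) lies 19 mm behind it; z points along the fingers, y is the line along which they close (so a half turn about z gives the same grasp; the last joint's range is limited). The gripper opens to 85 mm and grips with 20 to 120 N. Pads are 22 mm wide; open, the fingers measure 114 mm over their backs; the gripper's body (76 mm by 85 mm) begins 54 mm behind the grasp point. The pads swing forward as they close: fully open they stand 13 mm farther back than shut.
Start: joints at [1.055, 0.263, -0.048, 1.259, 0, 1.415], TCP at [0.185, 0.491, 0.231] pointing down, gripper open.
Joint ranges: [-2.65, 2.65], [-0.89, 1.7], [-1.18, 1.37], [-2.13, 2.11], [-1.35, 1.29], [-3.14, 3.14]. Speed limits (rad/s): [1.89, 1.89, 2.57, 2.79, 3.14, 3.14].

INTERFACE

Orientations are given as a rotation vector (axis times angle).
In Python, from rig import arm, vision gives the robot as it stands (arm), with the cameras (vision).
- The arm moves only by the tool shift_gripper, called in YAML: its name, and indented under it one key for each argument. Schema: {"type":"object","properties":{"plan":{"type":"array","items":{"type":"array","items":{"type":"array","items":{"type":"number"},"minItems":7,"maxItems":7},"minItems":1,"maxItems":20},"minItems":1,"maxItems":1},"clamp_n":{"type":"number"},"only":{"type":"string"},"quiet":{"type":"boolean"},"lines":{"type":"string"}},"required":["plan"],"additionalProperties":false}. plan is a list that holds a single list of rows (three levels of brackets), with 1 to 20 rows, each of 7 numbers: the finger opening in m, then dx, dy, dz in m, then a rotation vector rx, ry, rz in rad; each row is the pose to reach, as a shift and turn from the pose commanded when the call began, along the tool's axes at that moment; what a row does not reach only later rows make up. A row lasts 1/10 s, in which the tool goes at most 0.05 m and 0.15 rad, less where a joint would pass 70% of its speed; a pose out of reach is approached as far as the arm can. The fingers move at their own pace and stop on an object; clamp_n is the grip in N (left out, the last holds). Time passes only in rows, so rows that do not move let the fingers close. The tool returns the time, the measured TCP pose, the force, the opening and the grip force at its end. only (a regular expression) keeps the lines of the reply that match it, lines (a string "A,B") keeps lines A to B, and quiet returns only ok. Input that does not fit is refused with a message, and nothing moves.
- arm.get_obs(): the state, without advancing time (a new reading comes with each control period).
- vision.grab_frame(name): name is "side" or "top" or "wrist"; returns the picture (384x512x3 uint8, red, green, blue); there is no depth.
- vision.camera_params(name): a dict with "mtx" (3x3 intrinsics, pixels), "position" and "attitude" of the camera in the world; the wrist camera has in their place "mount" (4x4, takes a point from camera to tool coordinates, whose origin is the TCP and whose axes are the flange's). Camera axes: x right, y down, z forward; pixel columns grow to the right and rows downward; lengths in m; the calibration is good to about 2 mm. A picture is of the moment at which its call begins: read the wrist's pose just before it. camera_params takes no time and is no camera call.
- arm.close_job(): hands the job in; it is judged then, once.
The state is a dict: "clock": time; "qpos": joint angles; "qvel": joint speeds; "effort": joint torques, N m; "ee_pos": TCP position; "orientation": TCP orientation; "ft_force": force on the tool from outside, world axes, zero at the start; "wrist_torque": the same for the moment, N m; "width": finger opening in m; "finger_force": force on a finger pad.
Only numpy, scipy, OpenCV 4.12 (cv2) and the standard library are available. Lean on these libraries where they do the work, as an engineer would, in place of code of your own. Each camera call takes 0.05 s, during which the arm holds its last target. There are 200 camera calls.

TASK

Load the tile reader: pull up the spring plunger knob, slide the carriage out from under the bridge to the other index hole and let the plunger drop fully home there; with the carriage locked there, lay every test tile flat in a pocket of its own, light face up, and take the tag plate off the two studs of its stand (raise it to the wide end of its keyholes, then draw it off) and stand it upright in the slot on the carriage. Then pull the plunger again, slide the loaded carriage back under the bridge and let the plunger drop fully home in the first hole. Leave the jar, cup and bowl alone.

Things in the scene. Friction and masses are not known exactly. Their poses are not given: they have to be found in the camera images.
- carriage (a joint): travel (m) of the aluminium carriage on the white reader base: 0 = pockets under the white bridge (126 mm high), plunger at the first hole, locked there at the start; 0.160 = out in the loading place, plunger at the second hole. Grows along -y of point tag_slot. Stops at -0.005 and 0.165; slides with about 2 N. When out, the bridge is 50 mm in +y from the tiles in pocket2 and pocket3
- plunger (a joint): lift of the plunger (m): 0 = pin fully home in a hole, 12 mm deep; at 0.012 its round end rides on top of the steel index bar; stop at 0.022. The hole is 3 mm wider than the pin. The spring pushes down with 4 N at 0, 8 N at 0.020, so it drops by itself when released over a hole. It lifts straight up and rides on the carriage
- knob (a point): grip point of the plunger's black knob, an upright cylinder 26 mm in diameter, 28 mm high, on a bracket on the robot's side of the carriage; on its axis, 12 mm below its top, 106 mm above the table when home. It moves with carriage and plunger; axes as tag_slot. Under it is a bushing 22 mm in diameter, its top 6 mm below the knob when home
- pocket0 (a point): centre of the floor of a square pocket on the carriage, 62 mm above the table; 48 x 48 mm inside, with ribs 4 mm high round it; axes as tag_slot. The four pockets form a grid of 80 mm pitch along x and 54 mm along y. Any tile may go in any pocket, square to it, either way round
- pocket1 (a point): the same for the second pocket (beside pocket0 in x)
- pocket2 (a point): the same for the third pocket (beside pocket0 in y, nearer the bridge)
- pocket3 (a point): the same for the fourth pocket
- tag_slot (a point): centre of the floor of the tag plate's slot, 62 mm above the table, on the carriage's tail away from the bridge, 68 mm in y from the nearest pocket centres. The slot runs along this point's x: 104 mm long between end stops, 11.5 mm wide (y), walls 28 mm high, with flared lips up to 38 mm. x is level and points from the knob's side to the far side, z up; the bridge is towards +y
- tag: aluminium tag plate with a paper card, 8 mm thick (x), 90 wide (y), 125 high (z), 180 g; origin: middle of its lower edge. Top 40 mm: a tab 56 mm wide to grip by its faces. It hangs upright on the stand's studs by two keyholes: slots 12 mm wide, z 48 to 60, wide ends 24 x 24, z 24 to 48. Raised 20 mm, the wide ends centre on the stud heads; then draw it off along its -x, 25 mm or more
- stand: fixed grey upright board 12 mm thick, 140 wide (y), 155 high, foot behind; origin on the table under the middle of its front face; -x points out of the front. Two level studs at y = -26 and +26 mm, 140 mm up: necks 8 mm in diameter, 16 long, heads 16 in diameter, 5 thick. The tag's tab stands free above the board's top. In the slot the tag may face either way
- tile0: square ceramic test tile, 42 x 42 x 14 mm, 50 g, brick-red body with a light glazed top face, lying flat on the table; origin at the centre of its underside, z up. Absent (None) in some runs
- tile1: square ceramic test tile, 42 x 42 x 14 mm, 50 g, brick-red body with a light glazed top face, lying flat on the table; origin at the centre of its underside, z up. Absent (None) in some runs
- tile2: square ceramic test tile, 42 x 42 x 14 mm, 50 g, brick-red body with a light glazed top face, lying flat on the table; origin at the centre of its underside, z up. Absent (None) in some runs
- tile3: square ceramic test tile, 42 x 42 x 14 mm, 50 g, brick-red body with a light glazed top face, lying flat on the table; origin at the centre of its underside, z up. Absent (None) in some runs
- glaze_jar: closed jar, 66 mm in diameter, 85 mm high, bystander; origin under its centre
- cup: white plastic cup, 68 mm wide, 85 mm high, bystander; origin under its centre
- bowl: red plastic bowl, 110 mm wide, 50 mm high, bystander; origin under its centre

How it is judged:
By the outcome, as a careful person would: the job done as asked, in the order asked, and still so for the second after the job is handed in, with the robot touching nothing.
Of tile0, tile1, tile2, tile3 only 2 to 4 are there at a start; the rules pass over those that are not, and their reading is None.
At some moment in a run one of tile0, tile1, tile2, tile3 may be knocked a few centimetres aside while the robot is not near it.
It also fails if it takes over 210 s, if anything falls off the work surface, if the arm or the gripper's body presses on something with over 40 N, if the wrist force passes 120 N, or if a joint passes its speed limit or range.

## Working session

There is one attempt and no reset: what is moved stays moved. The work goes in short steps, Python scripts to look and compute and a tool call to move; the robot and the scene stay as the last step left them, time stands still between calls to the robot, and variables do not carry over. Pictures are saved under pics/ and viewed, at most 14 in all, crops included, and the job is handed in when it is done.

```bash
ls; mkdir -p pics; cat > h.py <<'E'
import numpy as np, cv2
from scipy.spatial.transform import Rotation as R
from rig import arm, vision
def cam(name):
    p=vision.camera_params(name); K=np.array(p["mtx"])
    if name=="wrist":
        o=arm.get_obs(); T=np.eye(4); T[:3,:3]=R.from_rotvec(o["orientation"]).as_matrix(); T[:3,3]=o["ee_pos"]
        M=T@np.array(p["mount"]); return K,M[:3,:3],M[:3,3]
    a=np.array(p["attitude"])
    Rm=a if a.shape==(3,3) else (R.from_rotvec(a).as_matrix() if a.size==3 else R.from_quat(a).as_matrix())
    return K,Rm,np.array(p["position"])
def ray(c,uv):
    K,Rm,t=c; d=Rm@np.linalg.inv(K)@np.array([uv[0],uv[1],1.]); return t,d
def onz(c,uv,z):
    t,d=ray(c,uv); return t+d*(z-t[2])/d[2]
def proj(c,P):
    K,Rm,t=c; q=K@(Rm.T@(np.array(P)-t)); return q[:2]/q[2]
def snap(name,fn):
    c=cam(name); im=vision.grab_frame(name); cv2.imwrite("pics/"+fn,im[:,:,::-1]); return c,im
E
python3 - <<'E'
from h import *
for n in("side","top","wrist"):
    c,im=snap(n,n+"0.png"); print(n,vision.camera_params(n)); 
a=cv2.imread("pics/side0.png");
o=arm.get_obs();print(o)
E
```

```text
pics
rig.py
side {'mtx': array([[469.90819119,   0.        , 261.53117097],
       [  0.        , 469.90819119, 187.12755724],
       [  0.        ,   0.        ,   1.        ]]), 'position': array([ 0.08089728, -0.87437694,  1.07935702]), 'attitude': array([-2.27649367,  0.53122698, -0.251352  ])}
top {'mtx': array([[410.70876886,   0.        , 259.39557169],
       [  0.        , 410.70876886, 190.87997251],
       [  0.        ,   0.        ,   1.        ]]), 'position': array([0.40518306, 0.07191567, 1.26121978]), 'attitude': array([-2.14272211,  2.17004248, -0.1415059 ])}
wrist {'mtx': array([[282.8571418 ,   0.        , 253.26608604],
       [  0.        , 282.8571418 , 189.7048888 ],
       [  0.        ,   0.        ,   1.        ]]), 'mount': array([[-1.57398697e-03, -9.60641602e-01, -2.77786310e-01,
         6.94957098e-02],
       [ 9.99998636e-01, -1.37280727e-03, -9.18724373e-04,
        -1.07242961e-03],
       [ 5.01217789e-04, -2.77787377e-01,  9.60642453e-01,
        -1.43386626e-01],
       [ 0.00000000e+00,  0.00000000e+00,  0.00000000e+00,
         1.00000000e+00]])}
{'clock': 0.15, 'qpos': array([ 1.05471512e+00,  2.63440330e-01, -4.87672143e-02,  1.25941758e+00,
       -2.14489709e-05,  1.41553849e+00]), 'qvel': array([ 0.0010375 , -0.00233262,  0.00130661, -0.00022351,  0.00055413,
       -0.0015404 ]), 'effort': array([ 3.03761852e-03, -6.37826300e+01,  3.84647620e+01,  1.05517160e-02,
       -9.56635176e-06, -2.69224353e-05]), 'ee_pos': array([0.185235  , 0.49101485, 0.23093021]), 'orientation': array([-5.63664994e-01, -3.09035542e+00,  1.24020672e-03]), 'ft_force': array([-0.60113351, -0.3268689 ,  0.09077837]), 'wrist_torque': array([-0.01561438, -0.0085011 ,  0.04345878]), 'finger_force': 0.0, 'width': 0.08507325749481279}
```

View pics/top0.png

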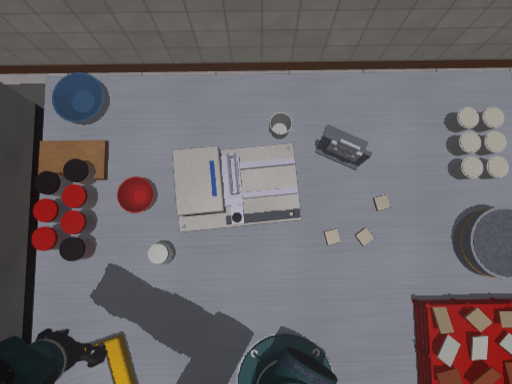

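View pics/side0.png

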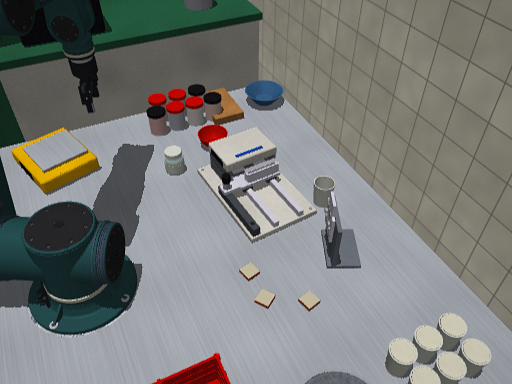

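```bash
python3 - <<'E'
from h import *
a=cv2.imread("pics/top0.png")[110:260,165:365]; cv2.imwrite("pics/t1.png",cv2.resize(a,None,fx=4,fy=4,interpolation=cv2.INTER_CUBIC))
a=cv2.imread("pics/side0.png")[120:320,180:380]; cv2.imwrite("pics/s1.png",cv2.resize(a,None,fx=3,fy=3,interpolation=cv2.INTER_CUBIC))
c=cam("top"); im=cv2.imread("pics/top0.png"); b,g,r=[im[...,i].astype(int) for i in range(3)]
m=((r-b>22)).astype(np.uint8); m[:185]=0;m[:,:310]=0;m[265:]=0;m[:,400:]=0
for k in cv2.findContours(m,0,2)[0]:
    if cv2.contourArea(k)<60: continue
    w=np.array([onz(c,p,.014)[:2] for p in k[:,0]]).astype(np.float32); print(cv2.minAreaRect(w), cv2.minAreaRect(k))
print(onz(c,(237,217),.118))
E
```

```text
[0.48006734 0.13101929 0.118     ]
```

View pics/t1.png

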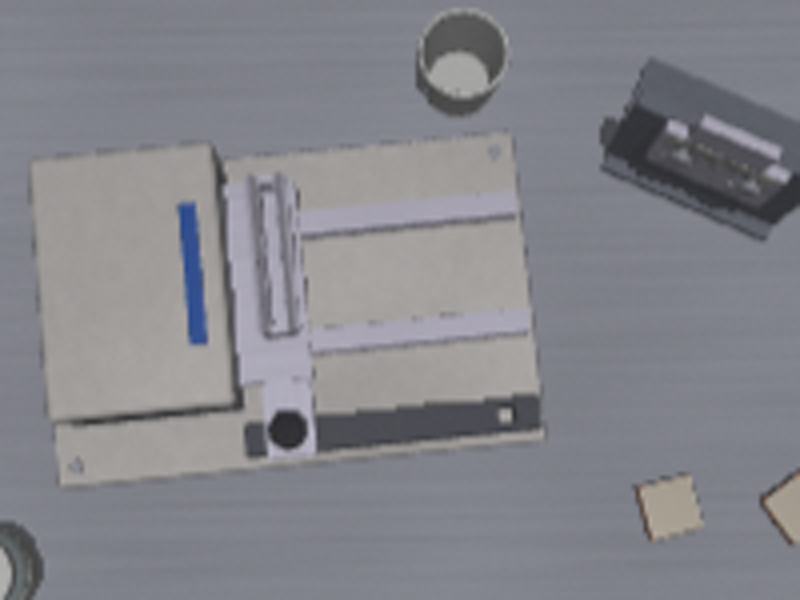

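View pics/s1.png

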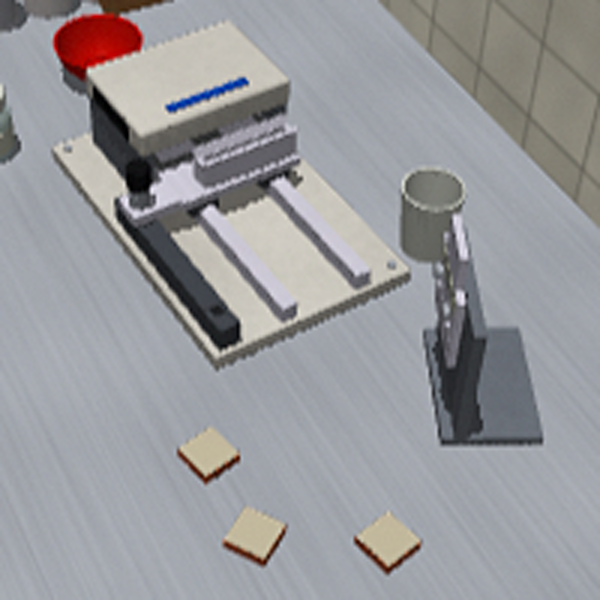

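```bash
cat >> h.py <<'E'
def tgt(pos,yaw,tilt=None):
    """print shift row to reach TCP pos with tool down, tool y at world yaw"""
    o=arm.get_obs(); Rc=R.from_rotvec(o["orientation"]).as_matrix()
    y=np.array([np.cos(yaw),np.sin(yaw),0]); z=np.array([0,0,-1.]); T=np.stack([np.cross(y,z),y,z],1)
    d=Rc.T@(np.array(pos)-o["ee_pos"]); w=R.from_matrix(Rc.T@T).as_rotvec()
    print("row",*np.round(d,4),*np.round(w,4),"n>=",int(np.ceil(max(np.linalg.norm(d)/.05,np.linalg.norm(w)/.15))))
E
python3 - <<'E'
from h import *
c=cam("top"); im=cv2.imread("pics/top0.png"); print(im[237,333],im[202,381],im[225,345])
f=lambda x,y:(x/4+165-.375,y/4+110-.375)
for a,b in (((62,486),(545,435)),((52,420),(32,160)),((513,132),(543,430)),((265,335),(250,180)),((300,335),(285,175))):
    p,q=onz(c,f(*a),.02),onz(c,f(*b),.02); print(p[:2],q[:2],np.degrees(np.arctan2(*(q-p)[1::-1])))
print(onz(c,f(288,428),.118))
tgt([.42,.0,.33],0.03)
E
```

```text
[147 159 167] [139 151 158] [139 129 128]
[0.446162   0.30738104] [ 0.47988666 -0.05686513] -84.71020419184326
[0.4959417 0.3155262] [0.6969295  0.33348906] 5.107119895376729
[ 0.71447556 -0.03813184] [ 0.48368217 -0.05545065] -175.70854947379078
[0.5586522  0.15431021] [0.6791145  0.16539317] 5.256617078737501
[0.55831786 0.12767661] [0.68271189 0.13841125] 4.932146468143422
[0.48112456 0.13205693 0.118     ]
row -0.393 -0.3766 -0.0988 -0.0008 0.0004 1.18 n>= 12
```

```bash
python3 - <<'E'
from h import *
tgt([.5,.05,.35],0.089)
E
```

```text
row -0.4502 -0.3016 -0.1189 -0.0008 0.0004 1.121 n>= 12
```

shift_gripper:
  plan:
    - [[0.07,-0.4502,-0.3016,-0.1189,-0.0008,0.0004,1.121],[0.07,-0.4502,-0.3016,-0.1189,-0.0008,0.0004,1.121],[0.07,-0.4502,-0.3016,-0.1189,-0.0008,0.0004,1.121],[0.07,-0.4502,-0.3016,-0.1189,-0.0008,0.0004,1.121],[0.07,-0.4502,-0.3016,-0.1189,-0.0008,0.0004,1.121],[0.07,-0.4502,-0.3016,-0.1189,-0.0008,0.0004,1.121],[0.07,-0.4502,-0.3016,-0.1189,-0.0008,0.0004,1.121],[0.07,-0.4502,-0.3016,-0.1189,-0.0008,0.0004,1.121],[0.07,-0.4502,-0.3016,-0.1189,-0.0008,0.0004,1.121],[0.07,-0.4502,-0.3016,-0.1189,-0.0008,0.0004,1.121],[0.07,-0.4502,-0.3016,-0.1189,-0.0008,0.0004,1.121],[0.07,-0.4502,-0.3016,-0.1189,-0.0008,0.0004,1.121],[0.07,-0.4502,-0.3016,-0.1189,-0.0008,0.0004,1.121],[0.07,-0.4502,-0.3016,-0.1189,-0.0008,0.0004,1.121],[0.07,-0.4502,-0.3016,-0.1189,-0.0008,0.0004,1.121],[0.07,-0.4502,-0.3016,-0.1189,-0.0008,0.0004,1.121]]

```text
clock: 1.75
ee_pos: [0.4995, 0.0511, 0.3503]
orientation: [-2.118, -2.32, -0.002]
ft_force: [-0.1, 0.5, -0.4]
width: 0.0702
finger_force: 0.0
```

```bash
python3 - <<'E'
from h import *
c,im=snap("wrist","w1.png"); np.savez("w1.npz",K=c[0],R=c[1],t=c[2]); print(c[2])
tgt([.5,.05,.35],0.089)
E
```

```text
[0.49350482 0.11980704 0.49376654]
row -0.001 0.0003 0.0003 0.0006 -0.0007 0.0014 n>= 1
```

View pics/w1.png

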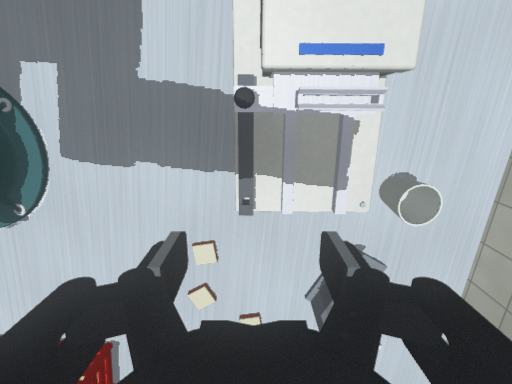

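```bash
python3 - <<'E'
from h import *
z=np.load("w1.npz"); c=(z["K"],z["R"],z["t"])
im=cv2.imread("pics/w1.png"); g=cv2.cvtColor(im,6); s=im[85:112,230:262]
print(g[84:114:1,228:262:2])
for z_ in (.118,): print(onz(c,(244.5,98),z_), 282.86/.376*.013)
t=[onz(cam("top"),p,.118) for p in ((237,217),)]; print(t)
print("hole2",onz(c,(247,200),.075))
E
```

```text
[[194 193 191 216 222 122 125 124 121 121 123 123 121 138 167 222 224]
 [193 193 192 221 231 179 180 174 151 152 150 151 150 162 183 225 227]
 [192 192 194 229 238 233 233 229 189 210 231 231 232 233 233 237 237]
 [194 192 195 232 240 240 178 138 114 128 225 240 240 240 240 240 239]
 [192 192 196 234 241 177  92  72  69  72 126 209 241 241 240 240 240]
 [193 193 194 231 234  85  73  76  77  75  72 118 181 207 240 240 240]
 [193 192 194 229 144  71  78  78  79  77  77  72 120 231 238 239 238]
 [192 194 193 221  75  76  77  78  76  78  78  72  90 178 202 238 238]
 [193 193 194 218  69  76  77  81  78  78  77  73  71 146 181 238 238]
 [192 193 193 213  71  78  78  78  76  80  75  75  69 133 157 239 239]
 [137 137 139 151  73  76  80  79  77  76  75  75  72 114 150 182 239]
 [117 116 137  88  75  78  79  79  79  78  77  76  72 105 148 150 240]
 [117 114 122  71  76  77  79  81  79  77  77  76  72  96 148 178 239]
 [116 114 116  65  67  78  77  80  78  78  77  76  71  87 147 182 238]
 [114 117 115  69  59  62  77  79  78  77  77  75  70  94 146 181 238]
 [117 116 115  68  58  59  64  76  
[... 472 characters left out ...]
116 130 142  98  55  57  57  57  56  90 145 145 145 144 154]
 [116 117 115 130 148 138  69  54  57  58  91 138 146 146 147 147 148]
 [114 115 116 130 146 145 136 111  83 100 137 146 146 147 146 148 147]
 [114 115 115 127 144 146 146 141 137 141 146 147 148 149 149 147 149]
 [113 114 115 127 147 146 146 147 145 147 145 146 146 147 148 147 148]
 [111 116 115 129 143 144 143 145 145 143 146 144 146 145 145 146 147]
 [112 115 115 120 132  91  94  95  97  97  96  96  96 134 135 134 135]
 [113 114 113 117 127  73  74  76  76  75  76  77  78 130 132 131 132]]
[0.48165246 0.13104024 0.118     ] 9.77973404255319
[array([0.48006734, 0.13101929, 0.118     ])]
hole2 [ 0.49632477 -0.01801972  0.075     ]
```

```bash
python3 - <<'E'
from h import *
tgt([.481,.131,.15],0.091)
tgt([.481,.131,.085],0.091)
E
```

```text
row 0.0812 -0.0114 0.2004 0.0006 -0.0007 -0.0006 n>= 5
row 0.0812 -0.0114 0.2654 0.0006 -0.0007 -0.0006 n>= 6
```

shift_gripper:
  plan:
    - [[0.06,0.0812,-0.0114,0.1,0,0,0],[0.06,0.0812,-0.0114,0.1,0,0,0],[0.06,0.0812,-0.0114,0.1,0,0,0],[0.06,0.0812,-0.0114,0.2,0,0,0],[0.06,0.0812,-0.0114,0.2,0,0,0],[0.06,0.0812,-0.0114,0.2,0,0,0],[0.06,0.0812,-0.0114,0.22,0,0,0],[0.06,0.0812,-0.0114,0.24,0,0,0],[0.06,0.0812,-0.0114,0.26,0,0,0],[0.06,0.0812,-0.0114,0.264,0,0,0],[0.06,0.0812,-0.0114,0.264,0,0,0]]
  clamp_n: 30

```text
clock: 2.9
ee_pos: [0.4823, 0.1303, 0.0877]
orientation: [2.12, 2.318, 0.002]
ft_force: [-0.7, 0.6, 1.1]
width: 0.0599
finger_force: 0.0
```

shift_gripper:
  plan:
    - [[0.02,0,0,0,0,0,0],[0.02,0,0,0,0,0,0],[0.02,0,0,0,0,0,0],[0.02,0,0,0,0,0,0],[0.02,0,0,0,0,0,0],[0.02,0,0,0,0,0,0],[0.02,0,0,0,0,0,0],[0.02,0,0,0,0,0,0]]
  clamp_n: 40

```text
clock: 3.7
ee_pos: [0.4807, 0.1301, 0.0873]
orientation: [-2.12, -2.318, -0.0]
ft_force: [-11.0, -0.5, 15.2]
width: 0.0249
finger_force: 38.5
```

```bash
python3 - <<'E'
from h import *
snap("wrist","w2.png")
E
```

```text
(no output)
```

View pics/w2.png

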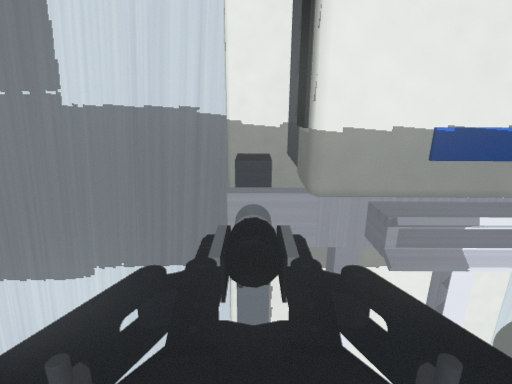

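shift_gripper:
  plan:
    - [[0.02,0,-0.001,-0.006,0,0,0],[0.02,0,-0.0015,-0.012,0,0,0],[0.02,0,-0.0015,-0.017,0,0,0],[0.02,0,-0.0015,-0.017,0,0,0],[0.02,0,-0.0015,-0.017,0,0,0]]
  clamp_n: 50

```text
clock: 4.25
ee_pos: [0.4804, 0.1301, 0.1033]
orientation: [2.12, 2.318, 0.002]
ft_force: [3.0, 2.4, -8.1]
width: 0.0248
finger_force: 49.5
```

shift_gripper:
  plan:
    - [[0.02,-0.01,0,0,0,0,0],[0.02,-0.03,0,0,0,0,0],[0.02,-0.05,0,0,0,0,0],[0.02,-0.07,0,0,0,0,0],[0.02,-0.08,0,0,0,0,0],[0.02,-0.08,0,0,0,0,0]]

```text
clock: 4.85
ee_pos: [0.4873, 0.0492, 0.103]
orientation: [2.122, 2.316, 0.0]
ft_force: [1.9, -1.8, -7.9]
width: 0.0245
finger_force: 49.6
```

shift_gripper:
  plan:
    - [[0.02,-0.02,0,0,0,0,0],[0.02,-0.04,0,0,0,0,0],[0.02,-0.06,0,0,0,0,0],[0.02,-0.073,0,0,0,0,0],[0.02,-0.08,0,0,0,0,0],[0.02,-0.08,0,0,0,0,0],[0.02,-0.08,0,0,0,0,0]]

```text
clock: 5.55
ee_pos: [0.494, -0.029, 0.103]
orientation: [-2.12, -2.318, -0.0]
ft_force: [-1.2, -1.1, -9.5]
width: 0.0243
finger_force: 49.8
```

shift_gripper:
  plan:
    - [[0.02,0,0,0.004,0,0,0],[0.02,0,0,0.008,0,0,0],[0.02,0,0,0.012,0,0,0],[0.02,0,0,0.015,0,0,0],[0.02,0,0,0.016,0,0,0],[0.02,0,0,0.016,0,0,0]]

```text
clock: 6.15
ee_pos: [0.4942, -0.0292, 0.0875]
orientation: [-2.12, -2.318, -0.002]
ft_force: [-6.0, 0.5, 4.6]
width: 0.0245
finger_force: 51.4
```

shift_gripper:
  plan:
    - [[0.06,0,0,0,0,0,0],[0.06,0,0,0,0,0,0],[0.06,0,0,0,0,0,0],[0.06,0,0,-0.02,0,0,0],[0.06,0,0,-0.06,0,0,0],[0.07,0,0,-0.11,0,0,0],[0.07,0,0,-0.16,0,0,0],[0.07,0,0,-0.2,0,0,0],[0.07,0,0,-0.24,0,0,0],[0.07,0,0,-0.24,0,0,0],[0.07,0,0,-0.24,0,0,0]]

```text
clock: 7.25
ee_pos: [0.4947, -0.0296, 0.3275]
orientation: [2.12, 2.317, 0.003]
ft_force: [-0.2, 0.1, -0.2]
width: 0.0702
finger_force: 0.0
```

```bash
python3 - <<'E'
from h import *
c,im=snap("wrist","w3.png"); np.savez("w3.npz",K=c[0],R=c[1],t=c[2]); print(c[2]); snap("top","top3.png"); snap("side","side3.png")
E
```

```text
[0.48868677 0.0391213  0.47094734]
```

View pics/w3.png

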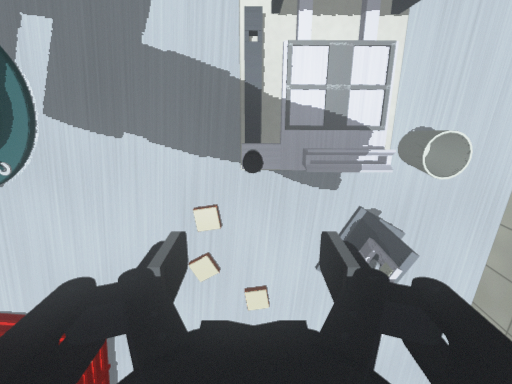

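```bash
python3 - <<'E'
from h import *
a=cv2.imread("pics/w3.png")[30:180,235:405]; cv2.imwrite("pics/w3c.png",cv2.resize(a,None,fx=4,fy=4,interpolation=cv2.INTER_CUBIC))
z=np.load("w3.npz"); c=(z["K"],z["R"],z["t"])
im=cv2.imread("pics/w3.png"); h=cv2.cvtColor(im,cv2.COLOR_BGR2HSV)
b,g,r=[im[...,i].astype(int) for i in range(3)]
print(im[217,207],im[230,230])
m=(((r-b)>20)&(r>150)).astype(np.uint8); m[:180]=0
for k in cv2.findContours(m,0,2)[0]:
    if cv2.contourArea(k)<150: continue
    w=np.array([onz(c,p,.014)[:2] for p in k[:,0]]).astype(np.float32); print(cv2.minAreaRect(w), cv2.minAreaRect(k)[0])
E
```

```text
[209 224 224] [211 202 192]
```

View pics/w3c.png

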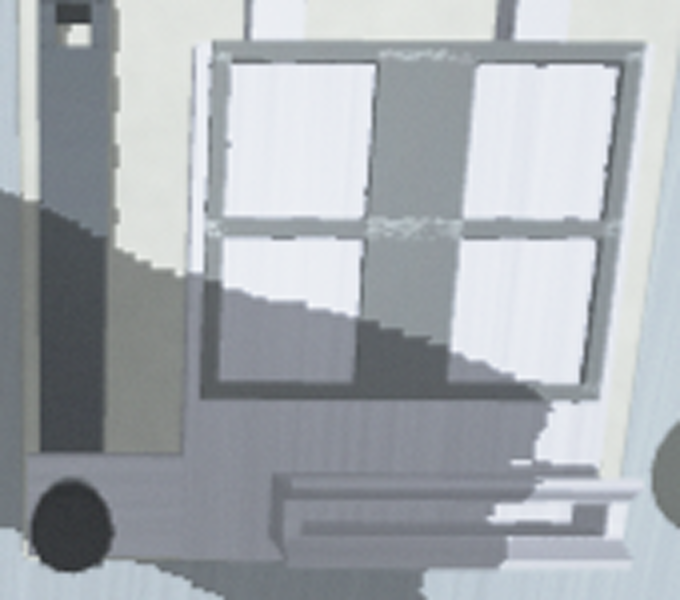

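```bash
python3 - <<'E'
from h import *
z=np.load("w3.npz"); c=(z["K"],z["R"],z["t"])
f=lambda x,y:(x/4+235-.375,y/4+30-.375)
P=[onz(c,f(*p),.066)[:2] for p in((212,42),(646,42),(598,398),(202,400))]
Pm=np.mean(P,0); print(np.round(P,4),"mean",Pm)
for i in range(4):
    d=P[(i+1)%4]-P[i]; print(np.linalg.norm(d),np.degrees(np.arctan2(d[1],d[0])))
yaw=.089; ex=np.array([np.cos(yaw),np.sin(yaw)]); ey=np.array([-ex[1],ex[0]])
for nm,q in dict(p3=((228,62),(375,62),(365,217),(222,217)),pr=((475,64),(622,64),(610,217),(462,217)),pl=((222,238),(362,238),(357,382),(218,380)),plr=((460,238),(600,238),(582,382),(448,382))).items():
    Q=np.array([onz(c,f(*p),.064)[:2] for p in q]); print(nm,Q.mean(0), (Q.mean(0)-Pm)@ex,(Q.mean(0)-Pm)@ey)
# slot lips top z=.1 corners
S=np.array([onz(c,f(*p),.1)[:2] for p in((275,473),(275,560),(605,470),(632,562))]); print(S,S.mean(0))
k=onz(c,f(71,525),.106)[:2]; print("knob",k)
print("slot exp",Pm-ey*.095)
im=cv2.imread("pics/w3.png"); b,g,r=[im[...,i].astype(int) for i in range(3)]
m=((r-b)>8).astype(np.uint8); m[:195]=0;m[320:]=0;m[:,:180]=0;m[:,290:]=0
for k in cv2.findContours(m,0,2)[0]:
    if cv2.contourArea(k)<150: continue
    w=np.array([onz(c,p,.014)[:2] for p in k[:,0]]).astype(np.float32); print(cv2.minAreaRect(w), cv2.minAreaRect(k))
E
```

```text
[[0.5265 0.127 ]
 [0.6663 0.1393]
 [0.6752 0.0267]
 [0.5367 0.0139]] mean [0.60116918 0.07672334]
0.1404223883772997 5.0342537622574
0.11288880129050449 -85.50993602008533
0.1390841955050004 -174.7167163421459
0.11348853677145244 95.16921083150976
p3 [0.55851174 0.1004311 ] -0.04038140134637772 0.027405431855595665
pr [0.6396098 0.1072648] 0.04100308099045614 0.02700388188018034
pl [0.56353978 0.04650022] -0.04016677824171098 -0.02675889517246645
plr [0.64370423 0.05335389] 0.040289558052645454 -0.02705758015896609
[[ 0.55925158 -0.00516129]
 [ 0.56321321 -0.0339821 ]
 [ 0.66678655  0.00521526]
 [ 0.68248101 -0.02427125]] [ 0.61793309 -0.01454984]
knob [ 0.49410995 -0.02703024]
slot exp [ 0.60961302 -0.01790066]
((0.5255835652351379, -0.3039003610610962), (0.04196985438466072, 0.04841790348291397), 12.757523536682129) ((256.28997802734375, 297.52996826171875), (22.061731338500977, 22.203153610229492), 81.8698959350586)
((0.4240814447402954, -0.24647673964500427), (0.046278513967990875, 0.044881224632263184), 34.03644943237305) ((203.9000244140625, 266.8000183105469), (22.807889938354492, 25.93838882446289), 63.43495178222656)
((0.4261104464530945, -0.1497347056865692), (0.04248753562569618, 0.04403553530573845), 13.526613235473633) ((206.87997436523438, 217.66000366210938), (23.90021324157715, 25.31442642211914), 81.8698959350586)
```

```bash
cat >> h.py <<'E'
def tile(fn,guess):
    c,im=snap("wrist",fn); b,g,r=[im[...,i].astype(int) for i in range(3)]
    u=proj(c,[*guess,.014]).astype(int); print("px",u,im[u[1],u[0]])
    m=((r-b)>8).astype(np.uint8); m=cv2.morphologyEx(m,cv2.MORPH_OPEN,np.ones((5,5)))
    for k in cv2.findContours(m,0,2)[0]:
        if cv2.pointPolygonTest(k,(float(u[0]),float(u[1])),False)>=-15 and cv2.contourArea(k)>300:
            # keep only light top face: grey threshold
            mm=np.zeros_like(m); cv2.drawContours(mm,[k],-1,1,-1); gg=cv2.cvtColor(im,7)
            mm&=(gg>0.75*np.percentile(gg[mm>0],80)).astype(np.uint8)
            k=max(cv2.findContours(mm,0,2)[0],key=cv2.contourArea)
            w=np.array([onz(c,p,.014)[:2] for p in k[:,0]]).astype(np.float32); q=cv2.minAreaRect(w); print(q); 
E
python3 - <<'E'
from h import *
tgt([.426,-.150,.14],np.radians(13.5))
E
```

```text
row -0.1143 -0.0781 0.186 -0.0011 -0.0014 -0.1466 n>= 5
```

shift_gripper:
  plan:
    - [[0.07,-0.1143,-0.0781,0.186,-0.001,-0.001,-0.1466],[0.07,-0.1143,-0.0781,0.186,-0.001,-0.001,-0.1466],[0.07,-0.1143,-0.0781,0.186,-0.001,-0.001,-0.1466],[0.07,-0.1143,-0.0781,0.186,-0.001,-0.001,-0.1466],[0.07,-0.1143,-0.0781,0.186,-0.001,-0.001,-0.1466],[0.07,-0.1143,-0.0781,0.186,-0.001,-0.001,-0.1466],[0.07,-0.1143,-0.0781,0.186,-0.001,-0.001,-0.1466],[0.07,-0.1143,-0.0781,0.186,-0.001,-0.001,-0.1466]]

```text
clock: 8.2
ee_pos: [0.4274, -0.1499, 0.1418]
orientation: [1.943, 2.466, 0.002]
ft_force: [0.3, 0.5, 0.0]
width: 0.07
finger_force: 0.0
```

```bash
python3 - <<'E'
from h import *
tile("w4.png",(.426,-.15))
tgt([.426,-.150,.012],np.radians(13.5))
E
```

```text
px [251 180] [135 136 124]
((0.6497848629951477, -0.3360288441181183), (0.047335561364889145, 0.09902039170265198), 47.70106887817383)
((0.3146747946739197, -0.41477394104003906), (0.10031052678823471, 0.04704923927783966), 68.94050598144531)
((0.7426434755325317, -0.24593819677829742), (0.026886755600571632, 0.053335003554821014), 27.734941482543945)
((0.5086113214492798, -0.01706748642027378), (0.016341861337423325, 0.024183938279747963), 34.965858459472656)
((0.49813923239707947, -0.027659259736537933), (0.02676999196410179, 0.05947145074605942), 35.897945404052734)
((0.5859311819076538, 0.04422750324010849), (0.04092058539390564, 0.009957605041563511), 4.721686840057373)
((0.598840594291687, 0.006215862929821014), (0.08331586420536041, 0.07785993069410324), 4.697934627532959)
((0.5040150880813599, 0.0181232001632452), (0.027760982513427734, 0.023513833060860634), 5.787350654602051)
((0.3669629693031311, -0.21001702547073364), (0.32718753814697266, 0.36449456214904785), 89.44286346435547)
row 0.0004 -0.0019 0.1299 0.0027 0.0014 0.0009 n>= 3
```

View pics/w4.png

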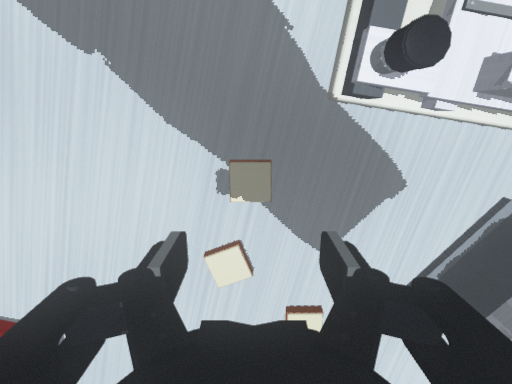

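```bash
cat >> h.py <<'E'
def rect(c,pts,z=.014):
    w=np.array([onz(c,p,z)[:2] for p in pts]).astype(np.float32); return cv2.minAreaRect(w)
E
python3 - <<'E'
from h import *
c=cam("wrist"); im=cv2.imread("pics/w4.png").astype(int)
print(im[182,220:282:2].tolist()); print(im[150:210:2,251].tolist())
print(rect(c,((230,162),(271,161),(272,202),(230,203))))
print(rect(c,((205,262),(241,243),(253,272),(218,287))))
E
```

```text
[[127, 122, 116], [127, 124, 116], [128, 122, 116], [129, 122, 115], [124, 120, 115], [120, 130, 130], [124, 137, 136], [124, 135, 135], [125, 136, 135], [124, 137, 136], [124, 137, 136], [125, 135, 136], [123, 134, 134], [123, 136, 135], [122, 135, 134], [124, 136, 135], [124, 138, 136], [125, 136, 135], [123, 135, 136], [123, 135, 135], [121, 135, 133], [124, 135, 134], [122, 136, 134], [123, 136, 136], [122, 134, 133], [112, 122, 124], [123, 120, 112], [124, 120, 113], [124, 119, 113], [128, 123, 115], [125, 119, 114]]
[[125, 120, 112], [123, 118, 114], [126, 120, 114], [127, 121, 115], [121, 118, 111], [70, 77, 103], [109, 120, 125], [122, 134, 134], [124, 136, 136], [122, 134, 134], [122, 133, 133], [123, 135, 134], [123, 134, 134], [124, 135, 136], [123, 136, 134], [124, 136, 135], [121, 134, 133], [125, 136, 135], [123, 137, 135], [123, 135, 135], [125, 136, 136], [124, 136, 136], [124, 136, 137], [125, 135, 137], [126, 138, 137], [122, 135, 134], [192, 187, 176], [207, 199, 186], [207, 198, 188], [211, 200, 190]]
((0.4257124066352844, -0.1525566428899765), (0.04250868037343025, 0.04198272526264191), 14.846321105957031)
((0.42476728558540344, -0.2483980357646942), (0.04700906202197075, 0.03690235689282417), 39.37177658081055)
```

```bash
sed -i 's/b,g,r=\[im\[...,i\].astype(int) for i in range(3)\]/r,g,b=[im[...,i].astype(int) for i in range(3)]/' h.py; python3 - <<'E'
from h import *
tgt([.4257,-.1526,.003],np.radians(14.5))
E
```

```text
row -0.002 -0.0028 0.1389 0.0027 0.0014 -0.0166 n>= 3
```

shift_gripper:
  plan:
    - [[0.06,-0.002,-0.0028,0.04,0.0027,0.0014,-0.0166],[0.06,-0.002,-0.0028,0.08,0.0027,0.0014,-0.0166],[0.06,-0.002,-0.0028,0.12,0.0027,0.0014,-0.0166],[0.06,-0.002,-0.0028,0.137,0.0027,0.0014,-0.0166],[0.06,-0.002,-0.0028,0.137,0.0027,0.0014,-0.0166],[0.06,-0.002,-0.0028,0.137,0.0027,0.0014,-0.0166],[0.03,-0.002,-0.0028,0.137,0.0027,0.0014,-0.0166],[0.03,-0.002,-0.0028,0.137,0.0027,0.0014,-0.0166],[0.03,-0.002,-0.0028,0.137,0.0027,0.0014,-0.0166],[0.03,-0.002,-0.0028,0.137,0.0027,0.0014,-0.0166],[0.03,-0.002,-0.0028,0.137,0.0027,0.0014,-0.0166]]
  clamp_n: 30

```text
clock: 9.35
ee_pos: [0.4257, -0.1532, 0.0055]
orientation: [1.923, 2.482, 0.001]
ft_force: [-0.9, 2.3, 8.6]
width: 0.0413
finger_force: 29.2
```

```bash
python3 - <<'E'
from h import *
yaw=.088; ex=np.array([np.cos(yaw),np.sin(yaw)]); ey=np.array([-ex[1],ex[0]]); P=np.array([.6012,.0767])
p=P+.040*ex-.027*ey; print(p); tgt([*p,.12],yaw)
E
```

```text
[0.64341815 0.05331994]
row 0.1455 0.2625 -0.1143 0.0012 0.0007 0.1644 n>= 7
```

One call: lift 0.05,.10,.15; then lateral.

shift_gripper:
  plan:
    - [[0.03,0,0,-0.05,0,0,0],[0.03,0,0,-0.1,0,0,0],[0.03,0,0,-0.14,0,0,0.08],[0.03,0.04,0.06,-0.14,0,0,0.1644],[0.03,0.06,0.1,-0.14,0,0,0.1644],[0.03,0.08,0.14,-0.14,0,0,0.1644],[0.03,0.1,0.18,-0.14,0,0,0.1644],[0.03,0.12,0.22,-0.14,0,0,0.1644],[0.03,0.1455,0.2625,-0.1143,0.001,0.001,0.1644],[0.03,0.1455,0.2625,-0.1143,0.001,0.001,0.1644],[0.03,0.1455,0.2625,-0.1143,0.001,0.001,0.1644],[0.03,0.1455,0.2625,-0.1143,0.001,0.001,0.1644]]

```text
clock: 10.55
ee_pos: [0.6423, 0.053, 0.1192]
orientation: [-2.121, -2.315, 0.001]
ft_force: [-0.3, -0.1, -0.7]
width: 0.0407
finger_force: 32.2
```

```bash
python3 - <<'E'
from h import *
c,im=snap("wrist","w5.png")
tgt([.6434,.0533,.069],.088)
E
```

```text
row 0.0004 0.0012 0.0504 -0.0013 -0.0014 -0.001 n>= 2
```

View pics/w5.png

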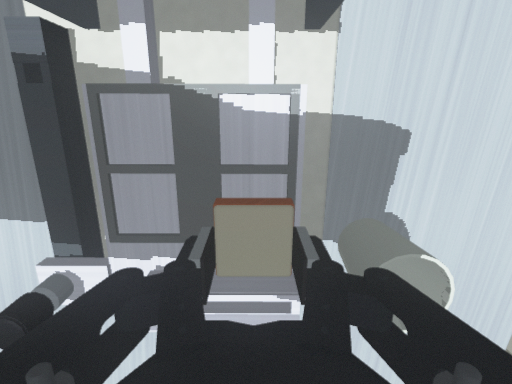

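```bash
python3 - <<'E'
from h import *
c=cam("wrist"); z=arm.get_obs()["ee_pos"][2]+.0085
print(rect(c,((215,206),(293,206),(293,277),(216,277)),z), arm.get_obs()["ee_pos"])
E
```

```text
((0.6431840658187866, 0.05373813584446907), (0.04196762293577194, 0.04095667228102684), 4.940385341644287) [0.64232192 0.05269815 0.11940614]
```

shift_gripper:
  plan:
    - [[0.03,0,0.0003,0.025,-0.001,-0.001,0],[0.03,0,0.0003,0.04,-0.001,-0.001,0],[0.03,0,0.0003,0.048,-0.001,-0.001,0],[0.03,0,0.0003,0.0505,-0.001,-0.001,0],[0.03,0,0.0003,0.051,-0.001,-0.001,0],[0.03,0,0.0003,0.051,-0.001,-0.001,0]]

```text
clock: 11.2
ee_pos: [0.6432, 0.0534, 0.068]
orientation: [-2.122, -2.316, -0.0]
ft_force: [0.7, -0.2, -0.5]
width: 0.0411
finger_force: 32.2
```

shift_gripper:
  plan:
    - [[0.055,0,0,0,0,0,0],[0.055,0,0,0,0,0,0],[0.055,0,0,0,0,0,0],[0.055,0,0,-0.03,0,0,0],[0.055,0,0,-0.08,0,0,0],[0.06,0,0,-0.12,0,0,0]]

```text
clock: 11.8
ee_pos: [0.6429, 0.0536, 0.1895]
orientation: [-2.121, -2.316, 0.0]
ft_force: [0.7, 0.6, 0.2]
width: 0.0598
finger_force: 0.0
```

```bash
python3 - <<'E'
from h import *
tgt([.425,-.247,.19],np.radians(35)) ; tgt([.425,-.247,.14],np.radians(35))
E
```

```text
row -0.2803 -0.2435 -0.0005 -0.0006 -0.0008 -0.523 n>= 8
row -0.2804 -0.2434 0.0495 -0.0006 -0.0008 -0.523 n>= 8
```

shift_gripper:
  plan:
    - [[0.07,-0.02,-0.05,0,0,0,0],[0.07,-0.04,-0.1,0,0,0,-0.1],[0.07,-0.06,-0.15,0,0,0,-0.2],[0.07,-0.1,-0.19,0,0,0,-0.3],[0.07,-0.14,-0.22,0,0,0,-0.4],[0.07,-0.19,-0.24,0,0,0,-0.523],[0.07,-0.24,-0.2434,0.02,0,0,-0.523],[0.07,-0.2804,-0.2434,0.0495,0,0,-0.523],[0.07,-0.2804,-0.2434,0.0495,0,0,-0.523],[0.07,-0.2804,-0.2434,0.0495,0,0,-0.523],[0.07,-0.2804,-0.2434,0.0495,0,0,-0.523]]

```text
clock: 12.9
ee_pos: [0.4249, -0.2469, 0.1378]
orientation: [-1.451, -2.784, -0.0]
ft_force: [-0.2, -0.7, -0.2]
width: 0.0701
finger_force: 0.0
```

```bash
python3 - <<'E'
from h import *
tile("w6.png",(.425,-.247))
E
```

```text
px [253 181] [131 131 121]
((0.526283860206604, -0.30855298042297363), (0.0400361493229866, 0.03968336805701256), 14.377896308898926)
((0.23768925666809082, -0.40163132548332214), (0.021070465445518494, 0.04907551035284996), 20.961929321289062)
((0.4226197898387909, -0.24867050349712372), (0.041317470371723175, 0.04128258675336838), 34.87395095825195)
```

View pics/w6.png

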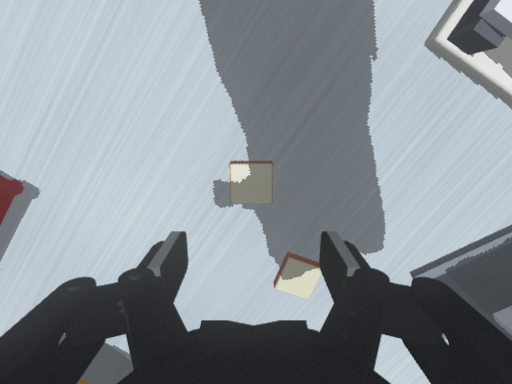

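```bash
python3 - <<'E'
from h import *
c=cam("wrist");print(rect(c,((230,163),(272,162),(273,203),(231,205))))
tgt([.4227,-.2487,.004],np.radians(35))
E
```

```text
((0.4239600598812103, -0.24972623586654663), (0.0420265756547451, 0.042531196027994156), 37.34755325317383)
row -0.0006 -0.0031 0.1342 -0.0008 -0.0013 0.0001 n>= 3
```

shift_gripper:
  plan:
    - [[0.06,-0.001,-0.0024,0.04,0,0,0],[0.06,-0.001,-0.0024,0.08,0,0,0],[0.06,-0.001,-0.0024,0.12,0,0,0],[0.06,-0.001,-0.0024,0.1335,0,0,0],[0.06,-0.001,-0.0024,0.1335,0,0,0],[0.06,-0.001,-0.0024,0.1335,0,0,0],[0.03,-0.001,-0.0024,0.1335,0,0,0],[0.03,-0.001,-0.0024,0.1335,0,0,0],[0.03,-0.001,-0.0024,0.1335,0,0,0],[0.03,-0.001,-0.0024,0.1335,0,0,0],[0.03,-0.001,-0.0024,0.1335,0,0,0]]
  clamp_n: 30

```text
clock: 14.05
ee_pos: [0.4244, -0.2495, 0.0058]
orientation: [1.45, 2.786, -0.0]
ft_force: [-0.1, 2.9, 10.0]
width: 0.0413
finger_force: 29.2
```

```bash
python3 - <<'E'
from h import *
yaw=.088; ex=np.array([np.cos(yaw),np.sin(yaw)]); ey=np.array([-ex[1],ex[0]]); P=np.array([.6012,.0767])
p=P-.040*ex-.027*ey; print(p); tgt([*p,.12],yaw)
E
```

```text
[0.56372771 0.04628902]
row 0.1622 0.2839 -0.1142 0.0006 0.0009 0.5231 n>= 7
```

shift_gripper:
  plan:
    - [[0.03,0,0,-0.05,0,0,0],[0.03,0,0,-0.1,0,0,0],[0.03,0.04,0.02,-0.14,0,0,0.1],[0.03,0.08,0.04,-0.15,0,0,0.2],[0.03,0.12,0.06,-0.15,0,0,0.3],[0.03,0.15,0.1,-0.15,0,0,0.4],[0.03,0.16,0.15,-0.15,0,0,0.523],[0.03,0.1622,0.2,-0.15,0,0,0.523],[0.03,0.1622,0.25,-0.15,0,0,0.523],[0.03,0.1622,0.2839,-0.1342,0,0.001,0.523],[0.03,0.1622,0.2839,-0.1142,0,0.001,0.523],[0.03,0.1622,0.2839,-0.1142,0,0.001,0.523],[0.03,0.1622,0.2839,-0.1142,0,0.001,0.523]]

```text
clock: 15.35
ee_pos: [0.5628, 0.0463, 0.1194]
orientation: [-2.12, -2.315, 0.0]
ft_force: [-0.4, 0.1, -0.1]
width: 0.0409
finger_force: 32.2
```

```bash
cat >> h.py <<'E'
def inhand(fn,off=.0085):
    c,im=snap("wrist",fn); o=arm.get_obs(); z=o["ee_pos"][2]+off; r,g,b=[im[...,i].astype(int) for i in range(3)]
    m=((r-b)>4).astype(np.uint8); m[:195]=0; m[285:]=0; m[:,:205]=0; m[:,300:]=0; gg=cv2.cvtColor(im,7)
    m&=(gg>0.75*np.median(gg[225:260,240:270])).astype(np.uint8); m=cv2.morphologyEx(m,cv2.MORPH_OPEN,np.ones((5,5)))
    k=max(cv2.findContours(m,0,2)[0],key=cv2.contourArea); print(cv2.boundingRect(k),rect(c,k[:,0].astype(float),z),o["ee_pos"])
E
python3 - <<'E'
from h import *
inhand("w7.png"); tgt([.5637,.0463,.068],.088)
E
```

```text
(213, 207, 81, 71) ((0.5629667043685913, 0.04727344587445259), (0.040985651314258575, 0.04028547927737236), 4.992362976074219) [0.56311132 0.04610537 0.1198285 ]
row 0.0001 0.0006 0.0518 -0.0006 -0.0014 -0.0007 n>= 2
```

shift_gripper:
  plan:
    - [[0.03,-0.001,0.0006,0.025,0,-0.001,0],[0.03,-0.001,0.0006,0.04,0,-0.001,0],[0.03,-0.001,0.0006,0.048,0,-0.001,0],[0.03,-0.001,0.0006,0.0505,0,-0.001,0],[0.03,-0.001,0.0006,0.0512,0,-0.001,0],[0.03,-0.001,0.0006,0.0512,0,-0.001,0]]

```text
clock: 16.0
ee_pos: [0.5642, 0.0455, 0.0681]
orientation: [-2.122, -2.316, 0.0]
ft_force: [-0.6, 0.0, -0.1]
width: 0.0409
finger_force: 32.2
```

shift_gripper:
  plan:
    - [[0.055,0,0,0,0,0,0],[0.055,0,0,0,0,0,0],[0.055,0,0,0,0,0,0],[0.055,0,0,-0.03,0,0,0],[0.055,0,0,-0.08,0,0,0],[0.06,0,0,-0.12,0,0,0]]

```text
clock: 16.6
ee_pos: [0.5639, 0.0456, 0.1895]
orientation: [-2.121, -2.316, 0.001]
ft_force: [1.5, -0.4, 0.1]
width: 0.0601
finger_force: 0.0
```

```bash
python3 - <<'E'
from h import *
tgt([.526,-.308,.14],np.radians(14.4))
c=cam("top"); im=cv2.imread("pics/top0.png")
print("stand-ish",[onz(c,p,.155)[:2] for p in((316,152),(356,169),(325,125),(370,150))])
E
```

```text
row -0.3489 -0.0687 0.0494 -0.0012 -0.0007 -0.1635 n>= 8
stand-ish [array([ 0.65366334, -0.08915142]), array([ 0.60485192, -0.19716325]), array([ 0.72978485, -0.11644934]), array([ 0.65744546, -0.23799251])]
```

shift_gripper:
  plan:
    - [[0.07,-0.02,-0.05,0,0,0,0],[0.07,-0.05,-0.09,0,0,0,0],[0.07,-0.09,-0.12,0,0,0,0],[0.07,-0.14,-0.13,0,0,0,0],[0.07,-0.19,-0.13,0,0,0,0],[0.07,-0.24,-0.13,0,0,0,0],[0.07,-0.29,-0.13,0,0,0,-0.1635],[0.07,-0.335,-0.11,0.02,0,0,-0.1635],[0.07,-0.3489,-0.0687,0.0494,-0.001,-0.0007,-0.1635],[0.07,-0.3489,-0.0687,0.0494,-0.001,-0.0007,-0.1635],[0.07,-0.3489,-0.0687,0.0494,-0.001,-0.0007,-0.1635],[0.07,-0.3489,-0.0687,0.0494,-0.001,-0.0007,-0.1635]]

```text
clock: 17.8
ee_pos: [0.5257, -0.3075, 0.1383]
orientation: [-1.925, -2.482, 0.001]
ft_force: [0.1, 0.4, -0.3]
width: 0.0698
finger_force: 0.0
```

```bash
python3 - <<'E'
from h import *
tile("w8.png",(.526,-.308)); im=cv2.imread("pics/w8.png"); 
E
```

```text
px [253 181] [135 134 124]
((0.5266495943069458, -0.30737289786338806), (0.04157866910099983, 0.040332335978746414), 13.911650657653809)
```

```bash
python3 - <<'E'
from h import *
tgt([.5268,-.3078,.0045],np.radians(14.1))
E
```

```text
row -0.0005 0.001 0.1343 -0.0002 0.0005 0.0057 n>= 3
```

shift_gripper:
  plan:
    - [[0.06,-0.0005,0.001,0.04,0,0,0.005],[0.06,-0.0005,0.001,0.08,0,0,0.005],[0.06,-0.0005,0.001,0.12,0,0,0.005],[0.06,-0.0005,0.001,0.1338,0,0,0.005],[0.06,-0.0005,0.001,0.1338,0,0,0.005],[0.06,-0.0005,0.001,0.1338,0,0,0.005],[0.03,-0.0005,0.001,0.1338,0,0,0.005],[0.03,-0.0005,0.001,0.1338,0,0,0.005],[0.03,-0.0005,0.001,0.1338,0,0,0.005],[0.03,-0.0005,0.001,0.1338,0,0,0.005],[0.03,-0.0005,0.001,0.1338,0,0,0.005]]
  clamp_n: 30

```text
clock: 18.95
ee_pos: [0.5278, -0.3088, 0.0059]
orientation: [1.93, 2.476, -0.001]
ft_force: [-1.9, 2.1, 9.6]
width: 0.041
finger_force: 29.4
```

```bash
python3 - <<'E'
from h import *
yaw=.088; ex=np.array([np.cos(yaw),np.sin(yaw)]); ey=np.array([-ex[1],ex[0]]); P=np.array([.6012,.0767])
p=P-.040*ex+.027*ey; print(p); tgt([*p,.16],yaw)
E
```

```text
[0.55898185 0.10008006]
row 0.3886 0.1301 -0.1548 0.0012 0.002 0.1584 n>= 9
```

shift_gripper:
  plan:
    - [[0.03,0,0,-0.05,0,0,0],[0.03,0,-0.02,-0.1,0,0,0],[0.03,0.03,-0.04,-0.15,0,0,0],[0.03,0.08,-0.05,-0.16,0,0,0],[0.03,0.13,-0.05,-0.16,0,0,0],[0.03,0.18,-0.04,-0.16,0,0,0],[0.03,0.23,-0.03,-0.16,0,0,0],[0.03,0.27,0,-0.16,0,0,0.08],[0.03,0.31,0.04,-0.16,0,0,0.158],[0.03,0.34,0.08,-0.16,0,0,0.158],[0.03,0.3886,0.1301,-0.1548,0.001,0.002,0.158],[0.03,0.3886,0.1301,-0.1348,0.001,0.002,0.158],[0.03,0.3886,0.1301,-0.1148,0.001,0.002,0.158],[0.03,0.3886,0.1301,-0.1148,0.001,0.002,0.158],[0.03,0.3886,0.1301,-0.1148,0.001,0.002,0.158]]

```text
clock: 20.45
ee_pos: [0.5584, 0.1001, 0.1198]
orientation: [-2.12, -2.316, -0.0]
ft_force: [0.3, 0.5, 1.3]
width: 0.0408
finger_force: 31.9
```

```bash
python3 - <<'E'
from h import *
inhand("w9.png"); tgt([.559,.1001,.068],.088)
E
```

```text
(213, 205, 81, 80) ((0.5586183071136475, 0.09933100640773773), (0.04079242795705795, 0.04571479558944702), 4.985908031463623) [0.55877934 0.09980651 0.12022623]
row 0.0002 0.0003 0.0522 -0.0003 -0.0017 -0.0004 n>= 2
```

shift_gripper:
  plan:
    - [[0.03,-0.0015,0.0005,0.025,0,-0.001,0],[0.03,-0.0015,0.0005,0.04,0,-0.001,0],[0.03,-0.0015,0.0005,0.048,0,-0.001,0],[0.03,-0.0015,0.0005,0.0505,0,-0.001,0],[0.03,-0.0015,0.0005,0.0514,0,-0.001,0],[0.03,-0.0015,0.0005,0.0514,0,-0.001,0]]

```text
clock: 21.1
ee_pos: [0.5595, 0.0989, 0.0681]
orientation: [-2.121, -2.316, -0.0]
ft_force: [0.1, -0.4, -0.7]
width: 0.0411
finger_force: 31.9
```

shift_gripper:
  plan:
    - [[0.055,0,0,0,0,0,0],[0.055,0,0,0,0,0,0],[0.055,0,0,0,0,0,0],[0.055,0,0,-0.03,0,0,0],[0.055,0,0,-0.08,0,0,0],[0.06,0.0,-0.03,-0.12,0,0,0],[0.06,-0.03,-0.06,-0.16,0,0,0],[0.06,-0.07,-0.08,-0.2,0,0,0],[0.06,-0.12,-0.08,-0.24,0,0,0],[0.06,-0.17,-0.08,-0.26,0,0,0],[0.06,-0.2,-0.08,-0.26,0,0,0],[0.06,-0.2,-0.08,-0.26,0,0,0],[0.06,-0.2,-0.08,-0.26,0,0,0]]

```text
clock: 22.4
ee_pos: [0.4977, -0.1091, 0.3274]
orientation: [-2.123, -2.313, 0.001]
ft_force: [0.2, -0.2, -0.6]
width: 0.06
finger_force: 0.0
```

```bash
python3 - <<'E'
from h import *
c,im=snap("wrist","w10.png"); np.savez("w10.npz",K=c[0],R=c[1],t=c[2]); print(c[2]); snap("top","top10.png"); snap("side","side10.png")
E
```

```text
[ 0.49242856 -0.04034384  0.4707929 ]
```

View pics/w10.png

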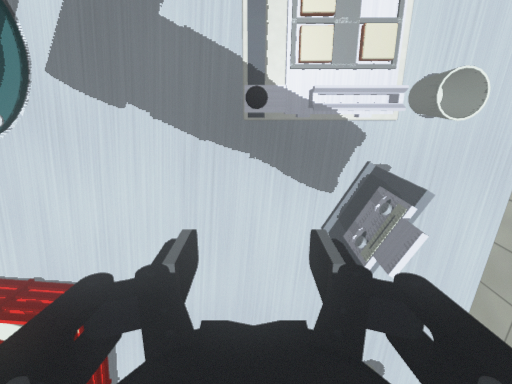

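```bash
python3 - <<'E'
from h import *
a=cv2.imread("pics/top10.png")[115:180,305:381]; b=cv2.imread("pics/w10.png")[155:285,315:445]
a=cv2.resize(a,None,fx=5,fy=5,interpolation=cv2.INTER_CUBIC); b=cv2.resize(b,None,fx=3.2,fy=3.2,interpolation=cv2.INTER_CUBIC)
o=np.zeros((420,800,3),np.uint8); o[:a.shape[0],:a.shape[1]]=a; o[:b.shape[0],382:382+b.shape[1]]=b; cv2.imwrite("pics/st.png",o)
E
```

```text
(no output)
```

View pics/st.png

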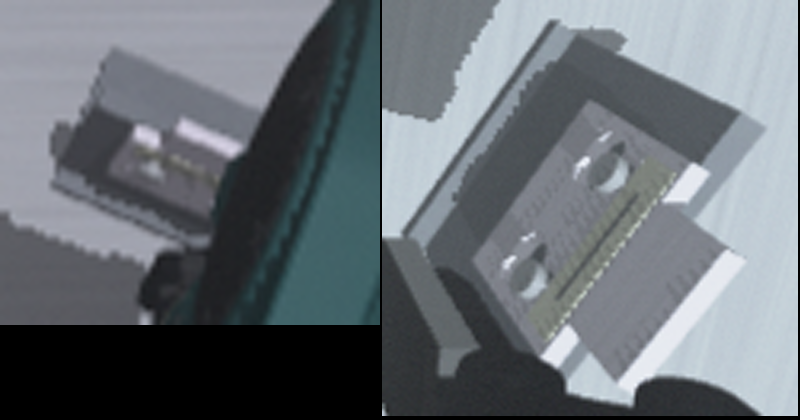

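```bash
python3 - <<'E'
from h import *
z=np.load("w10.npz"); c=(z["K"],z["R"],z["t"])
f=lambda x,y:((x-382)/3.2+315-.35,y/3.2+155-.35)
def L(n,a,b,h):
    p,q=onz(c,f(*a),h)[:2],onz(c,f(*b),h)[:2]; d=p-q; print(n,p.round(4),q.round(4),"mid",((p+q)/2).round(4),"len",np.linalg.norm(d).round(4),"ang",np.degrees(np.arctan2(d[1],d[0])).round(2))
L("bottom",(590,100),(475,258),.084)
L("top front",(730,253),(620,375),.209)
L("top back",(745,262),(633,389),.209)
L("shoulder front",(690,165),(540,362),.169)
t=cam("top"); g=lambda x,y:(x/4+165-.375,y/4+110-.375)
for a,b,h in (((705,117),(781,152),.209),((600,168),(770,240),0.0)):
    p,q=onz(t,g(*a),h)[:2],onz(t,g(*b),h)[:2]; d=p-q; print(p,q,(p+q)/2,np.linalg.norm(d),np.degrees(np.arctan2(d[1],d[0])))
E
```

```text
bottom [ 0.6792 -0.131 ] [ 0.6417 -0.2108] mid [ 0.6605 -0.1709] len 0.0882 ang 64.8
top front [ 0.6731 -0.1472] [ 0.6481 -0.1932] mid [ 0.6606 -0.1702] len 0.0523 ang 61.4
top back [ 0.6786 -0.1499] [ 0.6535 -0.198 ] mid [ 0.6661 -0.1739] len 0.0543 ang 62.42
shoulder front [ 0.6782 -0.1315] [ 0.6407 -0.2136] mid [ 0.6594 -0.1725] len 0.0903 ang 65.39
[ 0.67591273 -0.1477235 ] [ 0.65181127 -0.19662401] [ 0.663862   -0.17217376] 0.054517336560738934 63.76282463894845
[ 0.6897328  -0.10744357] [ 0.63080729 -0.23829067] [ 0.66027005 -0.17286712] 0.1435032362539738 65.75612010050934
```

```bash
python3 - <<'E'
from h import *
tgt([.6635,-.1725,.30],np.radians(155))
E
```

```text
row -0.0806 0.1597 0.0264 0.0011 -0.0036 -2.6162 n>= 18
```

shift_gripper:
  plan:
    - [[0.045,-0.0806,0.1597,0.0264,0,0,-0.3],[0.045,-0.0806,0.1597,0.0264,0,0,-0.3],[0.045,-0.0806,0.1597,0.0264,0,0,-0.6],[0.045,-0.0806,0.1597,0.0264,0,0,-0.6],[0.045,-0.0806,0.1597,0.0264,0,0,-0.9],[0.045,-0.0806,0.1597,0.0264,0,0,-0.9],[0.045,-0.0806,0.1597,0.0264,0,0,-1.2],[0.045,-0.0806,0.1597,0.0264,0,0,-1.2],[0.045,-0.0806,0.1597,0.0264,0,0,-1.5],[0.045,-0.0806,0.1597,0.0264,0,0,-1.5],[0.045,-0.0806,0.1597,0.0264,0,0,-1.8],[0.045,-0.0806,0.1597,0.0264,0,0,-1.8],[0.045,-0.0806,0.1597,0.0264,0,0,-2.1],[0.045,-0.0806,0.1597,0.0264,0,0,-2.1],[0.045,-0.0806,0.1597,0.0264,0,0,-2.4],[0.045,-0.0806,0.1597,0.0264,0,0,-2.4],[0.045,-0.0806,0.1597,0.0264,0.001,-0.003,-2.616],[0.045,-0.0806,0.1597,0.0264,0.001,-0.003,-2.616],[0.045,-0.0806,0.1597,0.0264,0.001,-0.003,-2.616],[0.045,-0.0806,0.1597,0.0264,0.001,-0.003,-2.616]]

```text
clock: 24.55
ee_pos: [0.6638, -0.1725, 0.3003]
orientation: [1.685, -2.651, -0.0]
ft_force: [-0.3, -0.2, 0.1]
width: 0.0446
finger_force: 0.0
```

```bash
python3 - <<'E'
from h import *
c,im=snap("wrist","w11.png"); np.savez("w11.npz",K=c[0],R=c[1],t=c[2]); 
pt=lambda a,b,z:[.6605+a*.906+b*.423,-.1712-a*.423+b*.906,z]
for a in (0,.008):
  for b in(-.028,.028): print(a,b,proj(c,pt(a,b,.209)).round(1))
print(arm.get_obs()["qpos"].round(2))
tgt([.6637,-.1730,.173],np.radians(155))
u=proj(c,pt(.004,0,.209)).astype(int); g=cv2.cvtColor(im,7); print(u); print(g[u[1],u[0]-40:u[0]+41].tolist()); print([g[v,u[0]-1:u[0]+2].tolist() for v in range(u[1]-55,u[1]+56,2)])
E
```

```text
0 -0.028 [258.8 161.7]
0 0.028 [258.6 223.6]
0.008 -0.028 [249.2 161.7]
0.008 0.028 [249.7 223.6]
[-0.37  0.57  0.65  1.64 -0.   -1.51]
row 0.0003 -0.0001 0.1274 0.0001 -0.0002 -0.002 n>= 3
[254 193]
[99, 97, 99, 94, 95, 97, 98, 98, 95, 99, 95, 96, 98, 98, 99, 96, 98, 96, 100, 97, 99, 97, 97, 100, 100, 99, 98, 98, 98, 99, 99, 98, 96, 92, 83, 90, 103, 122, 153, 152, 151, 152, 153, 152, 154, 152, 148, 123, 117, 123, 123, 120, 122, 125, 127, 124, 128, 129, 125, 125, 125, 126, 127, 128, 127, 126, 127, 125, 124, 125, 126, 128, 125, 124, 123, 126, 123, 124, 128, 127, 126]
[[243, 244, 244], [244, 244, 243], [243, 243, 243], [243, 243, 243], [243, 243, 243], [243, 243, 243], [243, 243, 243], [243, 244, 243], [218, 219, 219], [139, 139, 136], [138, 136, 136], [132, 134, 136], [237, 238, 237], [243, 243, 243], [192, 192, 191], [154, 154, 155], [155, 154, 156], [155, 156, 153], [156, 153, 157], [154, 153, 155], [155, 154, 153], [153, 153, 154], [155, 154, 155], [154, 153, 154], [153, 155, 152], [152, 152, 150], [152, 153, 153], [153, 152, 154], [151, 154, 152], [153, 153, 154], [154, 152, 153], [153, 153, 153], [152, 153, 150], [152, 153, 153], [153, 154, 153], [150, 151, 153], [151, 151, 153], [153, 152, 153], [151, 150, 152], [151, 151, 152], [151, 151, 151], [153, 152, 153], [151, 150, 151], [195, 193, 191], [217, 217, 215], [216, 217, 218], [213, 217, 217], [214, 215, 217], [216, 215, 214], [214, 215, 214], [217, 215, 215], [220, 220, 216], [217, 219, 219], [218, 216, 220], [218, 217, 216], [218, 219, 218]]
```

```bash
python3 - <<'E'
from h import *
g=cv2.cvtColor(cv2.imread("pics/w11.png"),6)
for v in range(165,226,6): print(v,g[v,244:268].tolist())
E
```

```text
165 [100, 97, 96, 90, 85, 91, 105, 140, 215, 243, 243, 243, 240, 192, 183, 165, 186, 158, 126, 128, 130, 131, 129, 133]
171 [98, 96, 97, 90, 83, 90, 103, 124, 153, 153, 154, 155, 154, 154, 154, 153, 152, 134, 129, 127, 127, 127, 129, 128]
177 [97, 96, 96, 91, 85, 90, 103, 125, 155, 154, 155, 155, 153, 155, 154, 155, 152, 132, 129, 127, 128, 126, 128, 125]
183 [96, 98, 97, 90, 81, 87, 102, 123, 154, 153, 154, 153, 155, 153, 154, 153, 149, 129, 125, 128, 128, 126, 131, 128]
189 [96, 98, 97, 91, 81, 90, 105, 123, 153, 154, 153, 154, 153, 152, 152, 152, 148, 124, 126, 123, 123, 123, 126, 127]
195 [98, 99, 97, 102, 119, 120, 122, 136, 153, 151, 153, 154, 151, 153, 153, 153, 145, 120, 124, 124, 127, 127, 123, 124]
201 [98, 97, 97, 97, 95, 107, 120, 133, 151, 153, 152, 152, 152, 152, 153, 151, 146, 119, 119, 125, 125, 126, 126, 127]
207 [97, 99, 97, 92, 90, 111, 126, 136, 154, 153, 152, 153, 152, 153, 152, 152, 146, 128, 129, 129, 127, 128, 128, 125]
213 [100, 101, 98, 91, 91, 119, 130, 140, 151, 152, 152, 154, 152, 152, 153, 153, 148, 128, 129, 127, 126, 129, 128, 126]
219 [99, 101, 101, 95, 96, 127, 148, 182, 152, 151, 154, 152, 149, 153, 150, 153, 177, 215, 212, 216, 216, 214, 212, 213]
225 [101, 102, 101, 105, 148, 214, 213, 214, 214, 215, 213, 211, 213, 216, 212, 210, 210, 216, 215, 215, 215, 214, 215, 215]
```

shift_gripper:
  plan:
    - [[0.045,0.0003,0.0017,0.04,0,0,-0.002],[0.045,0.0003,0.0017,0.08,0,0,-0.002],[0.045,0.0003,0.0017,0.11,0,0,-0.002],[0.045,0.0003,0.0017,0.1274,0,0,-0.002],[0.045,0.0003,0.0017,0.1274,0,0,-0.002],[0.045,0.0003,0.0017,0.1274,0,0,-0.002]]

```text
clock: 25.2
ee_pos: [0.6622, -0.1731, 0.1738]
orientation: [-1.688, 2.649, -0.001]
ft_force: [0.6, 0.3, 0.4]
width: 0.0449
finger_force: 0.0
```

shift_gripper:
  plan:
    - [[0.003,0,0,0,0,0,0],[0.003,0,0,0,0,0,0],[0.003,0,0,0,0,0,0],[0.003,0,0,0,0,0,0],[0.003,0,0,0,0,0,0],[0.003,0,0,0,0,0,0],[0.003,0,0,0,0,0,0]]
  clamp_n: 60

```text
clock: 25.9
ee_pos: [0.6624, -0.1734, 0.174]
orientation: [-1.689, 2.648, -0.002]
ft_force: [-1.2, 0.7, 5.2]
width: 0.0077
finger_force: 59.1
```

Gripped with low side force. Raise 20 mm.

shift_gripper:
  plan:
    - [[0.003,0,0,-0.005,0,0,0],[0.003,0,0,-0.01,0,0,0],[0.003,0,0,-0.015,0,0,0],[0.003,0,0,-0.02,0,0,0],[0.003,0,0,-0.02,0,0,0],[0.003,0,0,-0.02,0,0,0]]
  clamp_n: 70

```text
clock: 26.5
ee_pos: [0.6621, -0.1733, 0.1931]
orientation: [-1.689, 2.649, -0.001]
ft_force: [0.7, 0.6, -1.6]
width: 0.0071
finger_force: 68.1
```

shift_gripper:
  plan:
    - [[0.003,0,0.006,0,0,0,0],[0.003,0,0.012,0,0,0,0],[0.003,0,0.018,0,0,0,0],[0.003,0,0.018,0,0,0,0]]

```text
clock: 26.9
ee_pos: [0.6449, -0.1652, 0.1934]
orientation: [1.69, -2.649, 0.0]
ft_force: [0.6, 0.5, -1.1]
width: 0.0072
finger_force: 68.3
```

shift_gripper:
  plan:
    - [[0.003,0,0.02,0,0,0,0],[0.003,0,0.04,0,0,0,0],[0.003,0,0.04,-0.03,0,0,0],[0.003,0,0.04,-0.06,0,0,0],[0.003,0,0.04,-0.06,0,0,0]]

```text
clock: 27.4
ee_pos: [0.6104, -0.1491, 0.2569]
orientation: [-1.688, 2.646, -0.008]
ft_force: [0.0, -1.1, -1.2]
width: 0.0073
finger_force: 68.9
```

```bash
python3 - <<'E'
from h import *
tgt([.6096,-.0179,.225],.088+np.pi/2)
E
```

```text
row -0.1186 0.0563 0.0316 -0.0053 0.0032 1.0475 n>= 7
```

shift_gripper:
  plan:
    - [[0.003,-0.02,0.0563,0,0,0,0.1475],[0.003,-0.05,0.0563,0,0,0,0.2975],[0.003,-0.08,0.0563,0,0,0,0.4475],[0.003,-0.1,0.0563,0,0,0,0.5975],[0.003,-0.1186,0.0563,0,0,0,0.7475],[0.003,-0.1186,0.0563,0,0,0,0.8975],[0.003,-0.1186,0.0563,0.015,-0.005,0.003,1.0475],[0.003,-0.1186,0.0563,0.0316,-0.005,0.003,1.0475],[0.003,-0.1186,0.0563,0.0316,-0.005,0.003,1.0475],[0.003,-0.1186,0.0563,0.0316,-0.005,0.003,1.0475]]

```text
clock: 28.4
ee_pos: [0.6082, -0.0175, 0.2214]
orientation: [0.139, -3.133, -0.004]
ft_force: [0.9, 0.0, -0.4]
width: 0.0071
finger_force: 69.5
```

```bash
python3 - <<'E'
from h import *
c,im=snap("wrist","w12.png"); 
c2,im2=snap("side","side12.png")
a=cv2.resize(im2[130:260,210:340],(390,390),interpolation=cv2.INTER_CUBIC)
o=np.zeros((390,800,3),np.uint8); o[:,:390]=a; o[:,400:]=cv2.resize(im,(520,390))[:,60:460]
cv2.imwrite("pics/c12.png",o[:,:,::-1])
print(proj(c,[.6096,-.0179,.1]),proj(c2,[.6096,-.0179,.1]), proj(c2,[.6096,-.0179,.062]))
tgt([.6096,-.0179,.154],.088+np.pi/2)
E
```

```text
[254.15435284 185.29020059] [285.90395537 196.94201488] [285.26328209 205.88154329]
row -0.0012 -0.0005 0.0681 0.0021 -0.0038 0.0003 n>= 2
```

View pics/c12.png

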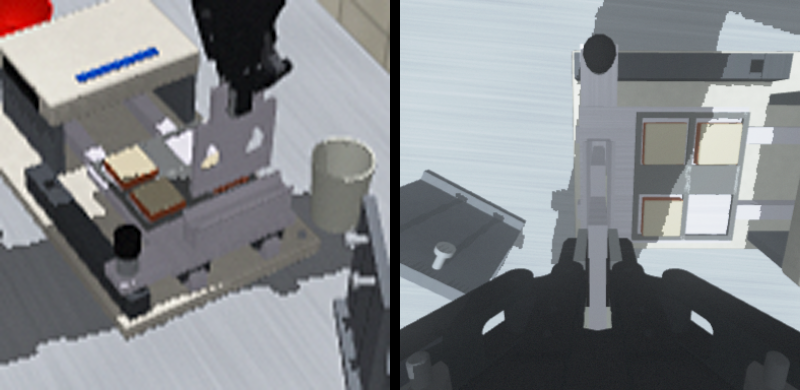

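shift_gripper:
  plan:
    - [[0.003,-0.0012,-0.0005,0.015,0.002,-0.004,0],[0.003,-0.0012,-0.0005,0.025,0.002,-0.004,0],[0.003,-0.0012,-0.0005,0.034,0.002,-0.004,0],[0.003,-0.0012,-0.0005,0.04,0.002,-0.004,0],[0.003,-0.0012,-0.0005,0.045,0.002,-0.004,0],[0.003,-0.0012,-0.0005,0.045,0.002,-0.004,0]]

```text
clock: 29.1
ee_pos: [0.6116, -0.0179, 0.1786]
orientation: [-0.138, 3.133, -0.001]
ft_force: [4.1, 0.6, 17.2]
width: 0.0068
finger_force: 73.3
```

```bash
python3 - <<'E'
from h import *
z=np.load("w10.npz"); c=(z["K"],z["R"],z["t"])
for z_ in(.1,.09): print(z_,onz(c,(310,97),z_),onz(c,(407,97),z_))
g=cv2.cvtColor(cv2.imread("pics/w10.png"),6)
for v in (90,97,104): print(v,g[v,304:320].tolist(),g[v,396:414].tolist())
g=cv2.cvtColor(cv2.imread("pics/w12.png"),6)
print(g[100:240:1,254].tolist())
E
```

```text
0.1 [ 0.5612747  -0.02126112  0.1       ] [ 0.6816438  -0.01113046  0.1       ]
0.09 [ 0.56313142 -0.02074647  0.09      ] [ 0.68674679 -0.0103426   0.09      ]
90 [236, 238, 238, 238, 232, 182, 146, 136, 134, 141, 162, 173, 169, 171, 172, 173] [173, 172, 172, 172, 172, 171, 172, 172, 173, 174, 185, 207, 212, 203, 148, 124, 125, 124]
97 [236, 237, 237, 237, 227, 134, 134, 130, 172, 239, 239, 239, 238, 238, 237, 238] [134, 134, 161, 222, 233, 233, 234, 231, 212, 210, 212, 204, 159, 125, 123, 123, 125, 125]
104 [145, 149, 148, 147, 138, 120, 122, 120, 127, 142, 143, 140, 140, 141, 141, 142] [192, 193, 192, 191, 191, 192, 193, 200, 208, 211, 211, 208, 200, 150, 124, 124, 123, 124]
[154, 152, 154, 152, 145, 148, 152, 155, 152, 150, 151, 150, 150, 150, 153, 151, 151, 151, 153, 155, 151, 153, 151, 151, 155, 152, 149, 149, 149, 147, 146, 149, 149, 151, 148, 150, 136, 128, 128, 147, 152, 154, 150, 142, 126, 127, 125, 128, 128, 128, 127, 125, 128, 127, 127, 126, 125, 128, 126, 125, 126, 124, 130, 144, 148, 147, 148, 148, 148, 148, 148, 147, 147, 148, 149, 147, 147, 148, 147, 148, 148, 149, 146, 150, 148, 148, 146, 145, 145, 147, 147, 147, 147, 139, 126, 127, 126, 127, 128, 123, 124, 126, 128, 126, 126, 125, 123, 124, 125, 126, 126, 125, 124, 123, 121, 126, 128, 126, 125, 122, 122, 129, 143, 147, 146, 148, 150, 146, 147, 149, 147, 146, 147, 147, 147, 146, 147, 146, 148, 146]
```

shift_gripper:
  plan:
    - [[0.003,0,0,-0.01,0,0,0],[0.003,0,0,-0.025,0,0,0],[0.003,-0.012,0,-0.025,0,0,0],[0.003,-0.012,0,-0.025,0,0,0],[0.003,-0.012,0,-0.025,0,0,0]]

```text
clock: 29.6
ee_pos: [0.6211, -0.0167, 0.2011]
orientation: [0.138, -3.137, -0.001]
ft_force: [0.6, 0.4, -1.8]
width: 0.0071
finger_force: 70.3
```

```bash
python3 - <<'E'
from h import *
tgt([.6213,-.0166,.154],.088+np.pi/2)
c=cam("side"); im=vision.grab_frame("side"); cv2.imwrite("pics/side13.png",im[:,:,::-1])
E
```

```text
row -0.0003 0.0001 0.0471 0.0005 -0.0015 0.0002 n>= 1
```

shift_gripper:
  plan:
    - [[0.003,0,0,0.01,0,0,0],[0.003,0,0,0.018,0,0,0],[0.003,0,0,0.025,0,0,0],[0.003,0,0,0.03,0,0,0],[0.003,0,0,0.03,0,0,0]]

```text
clock: 30.15
ee_pos: [0.6209, -0.0167, 0.1705]
orientation: [0.138, -3.137, -0.001]
ft_force: [0.4, 0.4, -1.3]
width: 0.0075
finger_force: 70.4
```

shift_gripper:
  plan:
    - [[0.003,0,0,0.006,0,0,0],[0.003,0,0,0.01,0,0,0],[0.003,0,0,0.013,0,0,0],[0.003,0,0,0.015,0,0,0],[0.003,0,0,0.015,0,0,0]]

```text
clock: 30.65
ee_pos: [0.6213, -0.0168, 0.1562]
orientation: [0.138, -3.138, -0.001]
ft_force: [-0.0, 0.8, -1.5]
width: 0.0071
finger_force: 70.4
```

shift_gripper:
  plan:
    - [[0.003,0,0,0.001,0,0,0],[0.003,0,0,0.002,0,0,0],[0.003,0,0,0.003,0,0,0],[0.003,0,0,0.003,0,0,0]]

```text
clock: 31.05
ee_pos: [0.6213, -0.0168, 0.1533]
orientation: [0.138, -3.138, -0.0]
ft_force: [0.2, 0.4, -2.0]
width: 0.007
finger_force: 70.4
```

shift_gripper:
  plan:
    - [[0.003,0,0,0.001,0,0,0],[0.003,0,0,0.002,0,0,0],[0.003,0,0,0.002,0,0,0]]

```text
clock: 31.35
ee_pos: [0.6214, -0.0168, 0.1528]
orientation: [-0.138, 3.138, -0.0]
ft_force: [-6.5, -0.1, 15.2]
width: 0.0073
finger_force: 73.3
```

shift_gripper:
  plan:
    - [[0.04,0,0,-0.0015,0,0,0],[0.04,0,0,-0.0015,0,0,0],[0.04,0,0,-0.0015,0,0,0],[0.04,0,0,-0.0015,0,0,0],[0.04,0,0,-0.03,0,0,0],[0.04,0,0,-0.07,0,0,0],[0.04,0,0,-0.12,0,0,0],[0.04,0,0,-0.16,0,0,0],[0.04,0,0,-0.16,0,0,0],[0.04,0,0,-0.16,0,0,0]]

```text
clock: 32.35
ee_pos: [0.6219, -0.0169, 0.3117]
orientation: [-0.138, 3.138, 0.0]
ft_force: [-0.9, 1.1, -1.0]
width: 0.0397
finger_force: 0.0
```

```bash
python3 - <<'E'
from h import *
c,im=snap("wrist","w14.png"); t,imt=snap("top","top14.png"); s,ims=snap("side","side14.png")
# tag top expected z .187 : detect bright/edges around expectation
yaw=.088; ex=np.array([np.cos(yaw),np.sin(yaw),0]); ey=np.array([-ex[1],ex[0],0]); C=np.array([.6213,-.0166,.187])
for s_ in(-.028,.028): print([proj(c,C+s_*ex+e*ey).round(1).tolist() for e in(-.004,.004)])
g=cv2.cvtColor(im,7); 
for s_ in(-.02,0,.02):
    u=proj(c,C+s_*ex); print(u.round(1),g[int(u[1]),int(u[0])-14:int(u[0])+15].tolist())
# side view: tab top corners & face brightness
for z in (.187,): print([proj(s,C+s_*ex+np.array([0,0,z-.187])).round(1).tolist() for s_ in(-.028,.028)])
print(arm.get_obs()["qpos"].round(2))
k=np.array([.494,-.029]); tgt([*k,.2],.088)
E
```

```text
[[251.1, 153.3], [259.5, 153.3]]
[[251.3, 208.8], [259.3, 208.8]]
[255.3 161.6] [147, 145, 148, 144, 137, 134, 130, 133, 139, 150, 150, 150, 150, 152, 149, 149, 148, 139, 137, 130, 133, 130, 133, 141, 145, 146, 149, 148, 147]
[255.3 181.8] [147, 145, 143, 142, 135, 131, 132, 134, 139, 149, 148, 147, 147, 147, 148, 147, 144, 128, 138, 134, 133, 129, 137, 143, 142, 144, 148, 145, 145]
[255.3 201.2] [145, 143, 142, 142, 138, 127, 130, 131, 138, 145, 147, 147, 146, 144, 146, 147, 143, 132, 138, 130, 130, 129, 139, 142, 141, 144, 146, 147, 144]
[[282.7, 177.1], [298.8, 170.4]]
[-0.16  0.44  0.43  1.57  0.   -0.25]
row 0.1274 -0.0011 0.1104 -0.0015 -0.0029 1.5708 n>= 11
```

shift_gripper:
  plan:
    - [[0.05,0.05,0,0,0,0,0.15],[0.05,0.1,0,0,0,0,0.3],[0.06,0.1274,-0.0011,0,0,0,0.45],[0.06,0.1274,-0.0011,0,0,0,0.6],[0.06,0.1274,-0.0011,0,0,0,0.75],[0.06,0.1274,-0.0011,0,0,0,0.9],[0.06,0.1274,-0.0011,0,0,0,1.05],[0.06,0.1274,-0.0011,0,0,0,1.2],[0.06,0.1274,-0.0011,0,0,0,1.35],[0.06,0.1274,-0.0011,0.03,0,0,1.5],[0.06,0.1274,-0.0011,0.07,-0.001,-0.003,1.5708],[0.06,0.1274,-0.0011,0.1104,-0.001,-0.003,1.5708],[0.06,0.1274,-0.0011,0.1104,-0.001,-0.003,1.5708],[0.06,0.1274,-0.0011,0.1104,-0.001,-0.003,1.5708]]

```text
clock: 33.9
ee_pos: [0.4942, -0.029, 0.2015]
orientation: [2.121, 2.317, -0.0]
ft_force: [0.4, 1.0, 0.7]
width: 0.0601
finger_force: 0.0
```

```bash
python3 - <<'E'
from h import *
c,im=snap("wrist","w15.png"); g=cv2.cvtColor(im,7)
u=proj(c,[.494,-.029,.118]); print(u)
m=(g<95).astype(np.uint8); m[int(u[1])+45:]=0; m[:int(u[1])-60]=0; m[:,:int(u[0])-45]=0; m[:,int(u[0])+45:]=0
cn=max(cv2.findContours(m,0,2)[0],key=cv2.contourArea); print(cv2.boundingRect(cn),cv2.minEnclosingCircle(cn))
r=cv2.HoughCircles(cv2.medianBlur(g,5),3,1,60,param1=80,param2=15,minRadius=15,maxRadius=30); print(r)
print(282.86*.013/(c[2][2]-.118))
tgt([.494,-.029,.085],.088)
E
```

```text
[252.65328302 193.54408975]
(238, 171, 31, 36) ((253.0, 188.61428833007812), 17.642745971679688)
[[[329.5 110.5  29.4]
  [373.5 236.5  29.4]
  [475.5 166.5  27.2]
  [253.5 189.5  16.6]
  [335.5  42.5  29.4]]]
16.209252126352478
row 0.0004 -0.0014 0.1175 0.0027 0.0012 0.0002 n>= 3
```

shift_gripper:
  plan:
    - [[0.06,0.0015,-0.001,0.04,0.002,0.001,0],[0.06,0.0015,-0.001,0.08,0.002,0.001,0],[0.06,0.0015,-0.001,0.11,0.002,0.001,0],[0.06,0.0015,-0.001,0.1155,0.002,0.001,0],[0.06,0.0015,-0.001,0.1155,0.002,0.001,0]]
  clamp_n: 40

```text
clock: 34.45
ee_pos: [0.4945, -0.028, 0.0868]
orientation: [2.121, 2.317, 0.001]
ft_force: [-0.5, -0.2, 0.7]
width: 0.0598
finger_force: 0.0
```

shift_gripper:
  plan:
    - [[0.02,0,0,0,0,0,0],[0.02,0,0,0,0,0,0],[0.02,0,0,0,0,0,0],[0.02,0,0,0,0,0,0],[0.02,0,0,0,0,0,0],[0.02,0,0,0,0,0,0],[0.02,0,0,0,0,0,0]]
  clamp_n: 50

```text
clock: 35.15
ee_pos: [0.494, -0.0281, 0.0873]
orientation: [2.12, 2.316, 0.0]
ft_force: [-6.4, -1.1, 15.7]
width: 0.0247
finger_force: 48.2
```

shift_gripper:
  plan:
    - [[0.02,0,0,-0.006,0,0,0],[0.02,0,0,-0.012,0,0,0],[0.02,0,0,-0.017,0,0,0],[0.02,0,0,-0.017,0,0,0],[0.02,0,0,-0.017,0,0,0]]

```text
clock: 35.65
ee_pos: [0.4938, -0.0278, 0.1026]
orientation: [-2.122, -2.317, -0.0]
ft_force: [1.5, -1.5, -7.6]
width: 0.0246
finger_force: 49.5
```

shift_gripper:
  plan:
    - [[0.02,0.004,0,0,0,0,0],[0.02,0.012,0,0,0,0,0],[0.02,0.022,0,0,0,0,0],[0.02,0.034,0,0,0,0,0],[0.02,0.046,0,0,0,0,0],[0.02,0.058,0,0,0,0,0],[0.02,0.07,0,0,0,0,0],[0.02,0.082,0,0,0,0,0],[0.02,0.094,0,0,0,0,0],[0.02,0.106,0,0,0,0,0],[0.02,0.118,0,0,0,0,0],[0.02,0.13,0,0,0,0,0],[0.02,0.14,0,0,0,0,0],[0.02,0.149,0,0,0,0,0],[0.02,0.155,0,0,0,0,0],[0.02,0.159,0,0,0,0,0],[0.02,0.16,0,0,0,0,0],[0.02,0.16,0,0,0,0,0],[0.02,0.16,0,0,0,0,0]]

```text
clock: 37.55
ee_pos: [0.48, 0.1328, 0.1028]
orientation: [2.121, 2.318, 0.002]
ft_force: [6.2, 1.4, -7.5]
width: 0.0245
finger_force: 49.7
```

shift_gripper:
  plan:
    - [[0.02,-0.001,-0.001,0,0,0,0],[0.02,-0.001,-0.001,0.004,0,0,0],[0.02,-0.001,-0.001,0.008,0,0,0],[0.02,-0.001,-0.001,0.012,0,0,0],[0.02,-0.001,-0.001,0.015,0,0,0],[0.02,-0.001,-0.001,0.016,0,0,0],[0.02,-0.001,-0.001,0.016,0,0,0]]

```text
clock: 38.25
ee_pos: [0.48, 0.1317, 0.0874]
orientation: [2.12, 2.316, 0.004]
ft_force: [8.6, 2.5, -2.6]
width: 0.0245
finger_force: 50.7
```

shift_gripper:
  plan:
    - [[0.06,0,0,0,0,0,0],[0.06,0,0,0,0,0,0],[0.06,0,0,0,0,0,0],[0.06,0,0,0,0,0,0],[0.06,0,0,-0.03,0,0,0],[0.06,0,0,-0.07,0,0,0],[0.06,0,0,-0.114,0,0,0],[0.06,0,0,-0.114,0,0,0],[0.06,0,0,-0.114,0,0,0]]

```text
clock: 39.15
ee_pos: [0.479, 0.1306, 0.2011]
orientation: [2.121, 2.316, 0.002]
ft_force: [1.2, -0.3, 0.3]
width: 0.0599
finger_force: 0.0
```

```bash
python3 - <<'E'
from h import *
c,im=snap("wrist","w16.png"); g=cv2.cvtColor(im,7); print(c[2])
r=cv2.HoughCircles(cv2.medianBlur(g,5),3,1,60,param1=80,param2=15,minRadius=13,maxRadius=22); print(r)
m=(g<95).astype(np.uint8); m[235:]=0; m[:140]=0; m[:,:215]=0; m[:,290:]=0
for cn in cv2.findContours(m,0,2)[0]:
  if cv2.contourArea(cn)>200: print(cv2.boundingRect(cn))
for x in(253,262): print(x,g[150:225,x].tolist())
g0=cv2.cvtColor(cv2.imread("pics/w15.png"),6); print(g0[150:225,253].tolist())
a=cv2.imread("pics/side0.png").astype(int); s,b=snap("side","side16.png"); b=b[:,:,::-1].astype(int)
d=np.abs(a-b).max(2)>40; k=proj(s,[.481,.131,.118]).astype(int); print(k); 
g1=a[k[1]-8:k[1]+14,k[0]].mean(1).astype(int);g2=b[k[1]-8:k[1]+14,k[0]].mean(1).astype(int);print(g1,g2)
E
```

```text
[0.47314577 0.19937972 0.34453013]
[[[254.5 186.5  14.5]
  [327.5 257.5  20.3]]]
(240, 172, 31, 53)
(244, 140, 22, 19)
253 [73, 74, 73, 73, 74, 73, 75, 71, 79, 112, 119, 137, 141, 145, 147, 144, 141, 141, 111, 100, 100, 103, 70, 48, 46, 43, 46, 46, 48, 50, 51, 47, 50, 50, 50, 46, 50, 48, 46, 50, 47, 47, 48, 50, 48, 48, 50, 50, 51, 51, 50, 48, 54, 50, 50, 53, 52, 68, 74, 75, 75, 75, 76, 76, 76, 73, 74, 75, 76, 75, 75, 78, 76, 77, 109]
262 [75, 75, 74, 73, 72, 74, 74, 73, 82, 113, 120, 138, 143, 144, 143, 144, 144, 143, 141, 141, 136, 110, 100, 91, 63, 51, 44, 46, 48, 50, 46, 48, 51, 51, 49, 49, 48, 49, 49, 52, 49, 51, 50, 52, 51, 47, 46, 51, 50, 53, 50, 50, 51, 49, 52, 59, 71, 74, 74, 74, 76, 76, 78, 76, 79, 75, 77, 77, 77, 75, 77, 77, 76, 106, 113]
[74, 75, 75, 72, 73, 75, 74, 74, 93, 120, 130, 142, 147, 149, 151, 151, 149, 139, 115, 105, 106, 107, 70, 51, 55, 51, 52, 55, 54, 59, 58, 58, 57, 55, 57, 56, 59, 57, 56, 56, 54, 57, 58, 57, 58, 57, 61, 60, 57, 61, 59, 59, 61, 60, 60, 61, 61, 183, 206, 206, 208, 209, 209, 209, 209, 210, 209, 210, 210, 211, 210, 211, 210, 210, 208]
[226 174]
[99 99 96 97 92 74 36 18 19 15 20 19 17  9  8 12  7  6 45 76 75 78] [93 90 90 91 90 76 41 18  7 10 12  7  7 13 11 11  9  4 46 84 80 79]
```

shift_gripper:
  plan:
    - [[0.06,0,-0.02,-0.05,0,0,0],[0.06,0,-0.06,-0.1,0,0,0],[0.06,0,-0.1,-0.13,0,0,0],[0.06,0,-0.1,-0.13,0,0,0],[0.06,0,-0.1,-0.13,0,0,0]]

```text
clock: 39.75
ee_pos: [0.3784, 0.1217, 0.3312]
orientation: [2.121, 2.317, 0.002]
ft_force: [1.2, -0.4, -0.4]
width: 0.0597
finger_force: 0.0
```

```bash
python3 - <<'E'
from h import *
s,b=snap("side","side17.png"); a=cv2.imread("pics/side0.png")
d=(np.abs(a.astype(int)-b[:,:,::-1]).max(2)>35).astype(np.uint8); d=cv2.morphologyEx(d,cv2.MORPH_OPEN,np.ones((3,3)))
for k in cv2.findContours(d,0,2)[0]:
    if cv2.contourArea(k)>25: print(cv2.boundingRect(k),cv2.contourArea(k))
yaw=.088; ex=np.array([np.cos(yaw),np.sin(yaw),0]); ey=np.array([-ex[1],ex[0],0]); C=np.array([.6213,-.0166,.062])+.16*ey
for w,z in((-.045,.03),(.045,.03),(-.045,.085),(.045,.085),(-.028,.125),(.028,.125)): print(w,z,proj(s,C+w*ex+[0,0,z]).round(1))
E
```

```text
(71, 308, 40, 18) 241.0
(254, 300, 15, 9) 35.0
(51, 284, 55, 20) 198.5
(247, 272, 13, 9) 36.0
(59, 260, 17, 12) 42.5
(327, 225, 7, 17) 61.5
(330, 212, 5, 10) 33.5
(229, 195, 21, 10) 101.5
(329, 194, 7, 12) 35.5
(230, 178, 12, 12) 72.0
(253, 144, 17, 11) 91.0
(94, 144, 136, 147) 6139.0
(205, 85, 7, 8) 34.0
(173, 70, 19, 5) 41.0
(159, 67, 52, 66) 1264.0
(0, 65, 83, 243) 10050.5
(68, 54, 31, 59) 882.5
(0, 43, 32, 19) 397.0
(62, 37, 31, 13) 242.0
(156, 31, 51, 37) 1184.5
(147, 0, 59, 34) 1515.0
(100, 0, 31, 11) 177.5
-0.045 0.03 [249.  172.2]
0.045 0.03 [272.8 162.8]
-0.045 0.085 [248.9 158.8]
0.045 0.085 [273.4 149.6]
-0.028 0.125 [253.7 146.9]
0.028 0.125 [269.2 141.2]
```

```bash
python3 -c "
from rig import arm, vision
print(arm.close_job())"
```

```text
the job is handed in; nothing more can be done
None
```

I handed the job in at about 40 s on the robot's clock: the three tiles I found are each in a pocket of their own, light face up. The tag plate stands in the slot, and the carriage is back under the bridge with the plunger home in the first hole, as far as the cameras show; the tiles themselves are out of sight under the bridge.

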